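# Clear the cutting mat: close the bead jars, nest the pattern weights

### The job

Clear up the cutting mat. First close both bead jars, each with the cork stopper that fits it, pressed in until its head rests on the rim; lift no weight while a jar is still open. Then nest all the steel angle pattern weights like roofs over one another on the ridge of the wooden saddle, shortest at the bottom and longest on top, ridges in line, centred lengthwise, legs lying flat on one another.

Things in the scene. Friction and masses are not known exactly. Their poses are not given: they have to be found in the camera images.
- weight1: pattern weight, may be absent: 38 mm offcut of steel angle (two 40 mm legs at 90 degrees, 4 mm thick), standing like a roof on its leg edges, 57 mm wide. Origin: between its feet at mid-length; z up, y along the ridge. Outer ridge 31.1 mm, inner corner 25.5 mm above the origin. Pinch it by its square ends. Nested on another it lies 5.7 mm higher. The five differ only in length (38, 45, 52, 59, 66). 0.08-0.2 kg.
- weight2: pattern weight, may be absent: 45 mm offcut of steel angle (two 40 mm legs at 90 degrees, 4 mm thick), standing like a roof on its leg edges, 57 mm wide. Origin: between its feet at mid-length; z up, y along the ridge. Outer ridge 31.1 mm, inner corner 25.5 mm above the origin. Pinch it by its square ends. Nested on another it lies 5.7 mm higher. The five differ only in length (38, 45, 52, 59, 66). 0.08-0.2 kg.
- weight3: pattern weight, may be absent: 52 mm offcut of steel angle (two 40 mm legs at 90 degrees, 4 mm thick), standing like a roof on its leg edges, 57 mm wide. Origin: between its feet at mid-length; z up, y along the ridge. Outer ridge 31.1 mm, inner corner 25.5 mm above the origin. Pinch it by its square ends. Nested on another it lies 5.7 mm higher. The five differ only in length (38, 45, 52, 59, 66). 0.08-0.2 kg.
- weight4: pattern weight, may be absent: 59 mm offcut of steel angle (two 40 mm legs at 90 degrees, 4 mm thick), standing like a roof on its leg edges, 57 mm wide. Origin: between its feet at mid-length; z up, y along the ridge. Outer ridge 31.1 mm, inner corner 25.5 mm above the origin. Pinch it by its square ends. Nested on another it lies 5.7 mm higher. The five differ only in length (38, 45, 52, 59, 66). 0.08-0.2 kg.
- weight5: pattern weight, may be absent: 66 mm offcut of steel angle (two 40 mm legs at 90 degrees, 4 mm thick), standing like a roof on its leg edges, 57 mm wide. Origin: between its feet at mid-length; z up, y along the ridge. Outer ridge 31.1 mm, inner corner 25.5 mm above the origin. Pinch it by its square ends. Nested on another it lies 5.7 mm higher. The five differ only in length (38, 45, 52, 59, 66). 0.08-0.2 kg.
- saddle: fixed wooden saddle: foot 90 (x) x 50 (y) x 10 mm, a narrow riser and on it a 30 mm square bar set on edge, 30 mm long along y, whose upper 90-degree ridge carries the nest of weights. Origin: centre of the foot's underside, on the 3 mm thick mat; z up, y along the ridge. A weight on the bare ridge has its origin 29.5 mm above this origin.
- saddle_ridge (a point): middle of the saddle's ridge line, 55 mm above the saddle's origin
- jar_small: the small open glass bead jar, loose, 54 mm in diameter, 60 mm tall, round straight neck 14 mm high with a 26 mm bore, outer rim 32 mm, about 0.35 kg with beads in the bottom. Origin: centre of its underside, z up.
- jar_small_mouth (a point): centre of the small jar's mouth, level with the rim, 60 mm above the jar's origin
- stopper_small: cork stopper of the small jar, standing on its narrow end: tapered plug 18 mm long, 19 mm wide at the foot and 24.4 mm at the shoulder, under a round head 36 mm wide and 14 mm thick to hold it by; 32 mm tall. Origin: centre of the plug's foot, z up.
- stopper_small_shoulder (a point): centre of the underside of the stopper's head, 18 mm above its origin; rests on the rim when the stopper is home
- jar_large: the large open glass bead jar, loose, 68 mm in diameter, 70 mm tall, round straight neck 14 mm high with a 36 mm bore, outer rim 42 mm, about 0.35 kg with beads in the bottom. Origin: centre of its underside, z up.
- jar_large_mouth (a point): centre of the large jar's mouth, level with the rim, 70 mm above the jar's origin
- stopper_large: cork stopper of the large jar, standing on its narrow end: tapered plug 18 mm long, 29 mm wide at the foot and 34.4 mm at the shoulder, under a round head 45 mm wide and 14 mm thick to hold it by; 32 mm tall. Origin: centre of the plug's foot, z up.
- stopper_large_shoulder (a point): centre of the underside of the stopper's head, 18 mm above its origin; rests on the rim when the stopper is home
Mind the look-alikes: they are no part of the job. Leave any blue or purple look-alike of the jar_small alone.

How it is judged:
On the way:
1. both jars are closed with their own stoppers (z of stopper_small_shoulder in the frame of jar_small_mouth between -0.006 and 0.003 m and horizontal distance between stopper_small_shoulder and jar_small_mouth below 0.004 m and angle between the z axis of stopper_small and the z axis of jar_small, either way round below 0.12 rad and z of stopper_large_shoulder in the frame of jar_large_mouth between -0.006 and 0.003 m and horizontal distance between stopper_large_shoulder and jar_large_mouth below 0.004 m and angle between the z axis of stopper_large and the z axis of jar_large, either way round below 0.12 rad), for 0.2 s.
At the end, for the whole second after the job is handed in: Each stopper in its own jar: shoulder within 3 mm of the rim, 4 mm of centre, 0.12 rad; jars upright. Every weight present at rest in the nest on the saddle: within 4 mm across, 6 mm along, 3 mm in height, 0.09 rad in tilt and yaw, each above all shorter ones (all of step 1 and angle between each of jar_small, jar_large's own z axis and vertical below 0.1 rad and x of weight1 in the frame of saddle between -0.004 and 0.004 m and y of weight1 in the frame of saddle between -0.006 and 0.006 m and z of weight1 in the frame of saddle between 0.0265442 and 0.0325442 m and angle between each of weight1, weight2, weight3, weight4, weight5's own z axis and vertical below 0.09 rad and angle between the y axis of each of weight1, weight2, weight3, weight4, weight5 and the y axis of saddle, either way round below 0.09 rad and linear speed of each of weight1, weight2, weight3, weight4, weight5 below 0.02 m/s and x of weight2 in the frame of saddle between -0.004 and 0.004 m and y of weight2 in the frame of saddle between -0.006 and 0.006 m and z of weight2 in the frame of saddle between 0.0265442 and 0.0382042 m and z of each of weight2, weight3, weight4, weight5 in the frame of weight1 above 0.003 m and x of weight3 in the frame of saddle between -0.004 and 0.004 m and y of weight3 in the frame of saddle between -0.006 and 0.006 m and z of weight3 in the frame of saddle between 0.0265442 and 0.0438642 m and z of each of weight3, weight4, weight5 in the frame of weight2 above 0.003 m and x of weight4 in the frame of saddle between -0.004 and 0.004 m and y of weight4 in the frame of saddle between -0.006 and 0.006 m and z of weight4 in the frame of saddle between 0.0265442 and 0.0495242 m and z of each of weight4, weight5 in the frame of weight3 above 0.003 m and x of weight5 in the frame of saddle between -0.004 and 0.004 m and y of weight5 in the frame of saddle between -0.006 and 0.006 m and z of weight5 in the frame of saddle between 0.0265442 and 0.0551842 m and z of weight5 in the frame of weight4 above 0.003 m); the robot touches nothing.
It fails at once if a weight is lifted while a jar is still open (not (z of stopper_small_shoulder in the frame of jar_small_mouth between -0.006 and 0.008 m and horizontal distance between stopper_small_shoulder and jar_small_mouth below 0.008 m and angle between the z axis of stopper_small and the z axis of jar_small, either way round below 0.4 rad and z of stopper_large_shoulder in the frame of jar_large_mouth between -0.006 and 0.008 m and horizontal distance between stopper_large_shoulder and jar_large_mouth below 0.008 m and angle between the z axis of stopper_large and the z axis of jar_large, either way round below 0.4 rad) and height (world z) of any of weight1, weight2, weight3, weight4, weight5 above 0.035 m).
It fails at once if a bead jar is tipped so that beads spill (angle between any of jar_small, jar_large's own z axis and vertical above 0.8 rad).
Of weight1, weight2, weight3, weight4, weight5 only 3 to 5 are there at a start; the rules pass over those that are not, and their reading is None.
At some moment in a run one of weight1, weight2, weight3, weight4, weight5 may be knocked a few centimetres aside while the robot is not near it.
It also fails if it takes over 210 s, if anything falls off the work surface, if the arm or the gripper's body presses on something with over 40 N, if the wrist force passes 120 N, or if a joint passes its speed limit or range.

### The arm

A 6-joint arm with a two-finger parallel gripper is mounted at the origin on the work surface. World frame = base frame: x ahead of the robot, y to its left, z up, the work surface at z = 0. Lengths are in m, angles in rad, forces in N, time in s.
With the tool pointing down it reaches from about 0.275 to 0.725 m from the base axis. Payload 15.9 kg.
Tool frame: the origin (TCP) lies on the mounting face of the last link; the fingertips stand 173 mm ahead of it and the grasp point (between the pads) lies 155 mm ahead of it; z points along the fingers, x is the direction in which the jaws open and shut, and the axes are right-handed (so a half turn about z gives the same grasp; the last joint's range is limited). The gripper opens to 85 mm and grips with 20 to 120 N. Pads are 22 mm wide; open, the fingers measure 114 mm over their backs; the gripper's body (76 mm by 85 mm) begins 54 mm behind the grasp point. The pads swing forward as they close: fully open they stand 13 mm farther back than shut.
Start: joints at [-1.275, 0.213, -0.034, 1.323, 0, 1.571], TCP at [0.146, -0.478, 0.405] pointing down, gripper open.
Joint ranges: [-2.98, 2.98], [-0.74, 1.72], [-1.14, 1.35], [-2.1, 2.04], [-1.57, 1.44], [-3.14, 3.14]. Speed limits (rad/s): [1.89, 1.89, 2.39, 2.57, 3.14, 3.14].

### API

Orientations are given as a rotation vector (axis times angle).
In Python, from workcell import * gives the robot as it stands.
- The arm moves only by the tool send_rows, never from a script. Its argument "plan" is text: rows parted by semicolons, each of 7 numbers parted by spaces: the shift along the world's x, y, z each as a share of 0.3 m, from -1 to 1, then the turn, a rotation vector about the world's x, y, z each as a share of 90 degrees, from -1 to 1, then the opening, from -1 (shut) to 1 (fully open), so that 0 is half open. In form: dx dy dz ax ay az gripper; .... A call has 1 to 12 rows; each row is the pose to reach, as a shift and turn from the pose commanded when the call began; what a row does not reach only later rows make up. A row lasts 1/10 s, in which the tool goes at most 50 mm and 8.59 degrees, less where a joint would pass 70% of its speed; a pose out of reach is approached as far as the arm can. A call with a number of a shift or a turn outside -1 to 1 is refused whole. A call with a gripper value outside its range is refused whole. The fingers move at their own pace and stop on an object; "squeeze" is the grip in N (left out, the last holds). Time passes only in rows, so rows that repeat a pose let the fingers close. It gives the time, the measured TCP pose, the force and the opening at its end, in the units of the state.
- observe(): the state, without advancing time (a new reading comes with each control period).
- grab_frame(name): name is "side" or "top"; returns (picture, depth): 384x512x3 uint8, red, green, blue; 384x512 float32, m along the optical axis (not along the pixel's ray), 0 where there is no reading.
- camera_model(name): a dict with "intrinsics" (3x3 intrinsics, pixels), "origin" and "rotation" of the camera in the world. Camera axes: x right, y up, looking along -z (the intrinsics and any distortion apply to the point x, -y, -z); pixel columns grow to the right and rows downward; lengths in m; the calibration is good to about 2 mm. A picture is of the moment at which its call begins. camera_model takes no time and is no camera call.
- job_done(): hands the job in, once; it reports no verdict.
Trained networks look in the newest picture that a camera, given by its name, has taken for a name from the list of things; names that differ only in an ending like _2 or _b are one class to them, and where a whole thing is asked for, a point or a joint stands for the part that bears it (a point fixed in the world has none). Each returns a list of dicts, best first, with "p" (0 to 1); they miss things now and then, are a little off and sometimes report something else, mostly with a low value. They report only what shows in the picture. A call takes as long as a camera call. They do not tell look-alikes from the thing itself.
- find_in(camera, thing): "at" ([column, row] in pixels, amid what is visible of it).
- cut_out(camera, thing): "region" (384x512 bool, what is visible of it) and "at" ([column, row] in pixels, amid what is visible of it).
- place_of(camera, thing): "at" ([column, row] in pixels: a listed point, or the origin of a listed thing).
The state is a dict: "time_s": time; "qpos": joint angles; "dq": joint speeds; "joint_efforts": joint torques, N m; "tool_pos": TCP position; "ee_rot": TCP orientation; "force": force on the tool from outside, world axes, zero at the start; "torque": the same for the moment, N m; "width": finger opening in m.
Only numpy, scipy, OpenCV 4.12 (cv2) and the standard library are available. Lean on these libraries where they do the work, as an engineer would, in place of code of your own. Each camera call takes 0.05 s, during which the arm holds its last target.

## Working session

There is one attempt and no reset: what is moved stays moved. The work goes in short steps, Python scripts to look and compute and a tool call to move; the robot and the scene stay as the last step left them, time stands still between calls to the robot, and variables do not carry over. Pictures are saved under pics/ and viewed, and the job is handed in when it is done.

Besides the shell and the picture viewer there is one more tool, called after "Request:" by a JSON object that holds its "api" and its "payload". send_rows: Moves the arm, as the interface text tells. Shift numbers are shares of 0.3 m and turn numbers shares of 90 degrees, none past 1 either way. Its arguments: {"type":"object","properties":{"plan":{"type":"string"},"squeeze":{"type":"number"}},"required":["plan"]}

```bash
ls; mkdir -p pics
python3 - <<'E'
from workcell import *
import cv2,numpy as np
s=observe();print(s)
for n in("top","side"):
    p,d=grab_frame(n);cv2.imwrite(f"pics/{n}0.png",cv2.cvtColor(p,cv2.COLOR_RGB2BGR));np.save(f"{n}0.npy",d)
    print(camera_model(n))
E
```

```text
pics
{'time_s': 0.0, 'qpos': array([-1.27499121e+00,  2.13339114e-01, -3.50682966e-02,  1.32347663e+00,
       -2.37620884e-05,  1.57075791e+00]), 'dq': array([-3.24473530e-05, -1.30917097e-03,  9.99753875e-04,  3.60260996e-04,
        1.18762961e-03,  1.71667048e-03]), 'joint_efforts': array([ 3.66969216e-04, -6.86165929e+01,  4.87123346e+01,  1.77156780e-02,
        1.24907806e-04,  1.09098565e-05]), 'tool_pos': array([ 0.14570909, -0.47814468,  0.40422091]), 'ee_rot': array([-2.52407960e+00,  1.86940557e+00,  1.39491706e-03]), 'force': array([ 0.18370429, -0.56473042,  0.01461643]), 'torque': array([-0.04966399,  0.01761423, -0.07467494]), 'width': 0.0858039297615107}
{'intrinsics': array([[404.58587694,   0.        , 255.45274009],
       [  0.        , 404.58587694, 190.44122522],
       [  0.        ,   0.        ,   1.        ]]), 'origin': array([ 0.21045356, -0.15030499,  1.26430398]), 'rotation': array([ 0.14416211, -0.15999076, -1.56469646])}
{'intrinsics': array([[379.54532731,   0.        , 258.02471048],
       [  0.        , 379.54532731, 188.42885012],
       [  0.        ,   0.        ,   1.        ]]), 'origin': array([-0.15305476, -0.80036718,  1.15538485]), 'rotation': array([ 0.65156378, -0.2561945 , -0.71758197])}
```

View pics/top0.png

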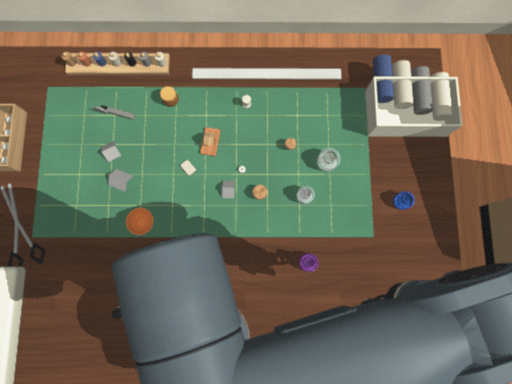

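View pics/side0.png

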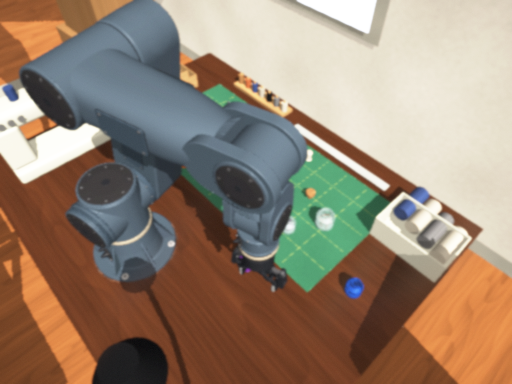

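Top view: large jar (328,160), small jar (305,194), stoppers (260,192) and (291,144), saddle (210,141), and weights (111,152), (120,180), (228,189). The blue (403,200) and purple (309,263) jars are look-alikes. Next I measure these and enlarge a crop.

```bash
cat > h.py <<'E'
from workcell import *
import cv2,numpy as np
from scipy.spatial.transform import Rotation as R
def cam(n):
    c=camera_model(n);return c["intrinsics"],np.array(c["origin"]),R.from_rotvec(c["rotation"]).as_matrix()
def ray(n,uv):
    K,o,M=cam(n);u,v=uv
    d=np.array([(u-K[0,2])/K[0,0],-(v-K[1,2])/K[1,1],-1.]);return o,M@d
def at_z(n,uv,z):
    o,d=ray(n,uv);return o+d*(z-o[2])/d[2]
def proj(n,P):
    K,o,M=cam(n);q=(np.atleast_2d(P)-o)@M
    return np.c_[K[0,2]+K[0,0]*q[:,0]/-q[:,2],K[1,2]-K[1,1]*q[:,1]/-q[:,2]]
def cloud(n,d):
    K,o,M=cam(n);v,u=np.mgrid[0:384,0:512]
    q=np.stack([(u-K[0,2])/K[0,0]*d,-(v-K[1,2])/K[1,1]*d,-d],-1)
    return q@M.T+o
def crop(n,p,x0,y0,x1,y1,f,name):
    c=cv2.resize(p[y0:y1,x0:x1],None,fx=f,fy=f,interpolation=cv2.INTER_CUBIC)
    cv2.imwrite("pics/"+name,cv2.cvtColor(c,cv2.COLOR_RGB2BGR))
E
python3 - <<'E'
from h import *
p,d=grab_frame("top");grab_frame("side")
C=cloud("top",d)
print("mat z",np.median(C[100:110,250:330,2]))
for t in ["saddle","jar_small","jar_large","stopper_small","stopper_large","weight1","weight2","weight3","weight4","weight5"]:
    for n in("top","side"):
        print(t,n,[(np.round(r["at"],1).tolist(),round(r["p"],2)) for r in place_of(n,t)][:6])
for t,z in [("jar_small_mouth",.063),("jar_large_mouth",.073),("stopper_small_shoulder",.021),("stopper_large_shoulder",.021),("saddle_ridge",.058)]:
    for n in ("top","side"):
        print(t,n,[(np.round(r["at"],1).tolist(),round(r["p"],2),np.round(at_z(n,r["at"],z),4).tolist()) for r in place_of(n,t)][:5])
crop("top",p,80,80,360,240,2.8,"c1.png")
crop("top",p,90,130,250,240,5,"c2.png")
E
```

```text
mat z 0.00357630737274095
saddle top [([213.8, 142.8], 0.64)]
saddle side []
jar_small top [([306.6, 195.8], 0.78), ([306.7, 260.8], 0.72), ([399.4, 201.5], 0.5)]
jar_small side [([351.8, 290.2], 0.51), ([285.0, 228.9], 0.44)]
jar_large top [([326.4, 158.8], 0.75)]
jar_large side [([322.3, 220.6], 0.96)]
stopper_small top [([290.0, 146.5], 0.69), ([259.8, 191.7], 0.64)]
stopper_small side [([306.2, 199.5], 0.51)]
stopper_large top [([260.4, 194.1], 0.58)]
stopper_large side []
weight1 top [([120.9, 182.3], 0.85), ([226.1, 192.2], 0.68), ([113.2, 152.7], 0.6)]
weight1 side []
weight2 top [([120.9, 182.3], 0.85), ([226.1, 192.2], 0.68), ([113.2, 152.7], 0.6)]
weight2 side []
weight3 top [([120.9, 182.3], 0.85), ([226.1, 192.2], 0.68), ([113.2, 152.7], 0.6)]
weight3 side []
weight4 top [([120.9, 182.3], 0.85), ([226.1, 192.2], 0.68), ([113.2, 152.7], 0.6)]
weight4 side []
weight5 top [([120.9, 182.3], 0.85), ([226.1, 192.2], 0.68), ([113.2, 152.7], 0.6)]
weight5 side []
jar_small_mouth top [([311.0, 263.3], 0.61, [0.2291, -0.325, 0.063]), ([408.2, 201.4], 0.6, [0.4132, -0.624, 0.063]), 
[... 163 characters left out ...]
.063]), ([289.5, 215.6], 0.43, [0.4509, -0.3125, 0.063])]
jar_large_mouth top [([329.6, 157.7], 0.63, [0.5465, -0.3889, 0.073]), ([110.8, 150.9], 0.57, [0.5662, 0.2785, 0.073])]
jar_large_mouth side [([328.9, 211.4], 0.86, [0.5596, -0.3984, 0.073]), ([307.3, 196.4], 0.66, [0.5535, -0.3016, 0.073])]
stopper_small_shoulder top [([290.1, 145.0], 0.39, [0.603, -0.274, 0.021])]
stopper_small_shoulder side [([309.6, 195.3], 0.61, [0.5978, -0.28, 0.021])]
stopper_large_shoulder top [([258.2, 192.1], 0.65, [0.4491, -0.1715, 0.021]), ([329.9, 156.5], 0.29, [0.5651, -0.4005, 0.021])]
stopper_large_shoulder side []
saddle_ridge top [([205.3, 134.9], 0.66, [0.6233, -0.0062, 0.058])]
saddle_ridge side []
```

View pics/c1.png

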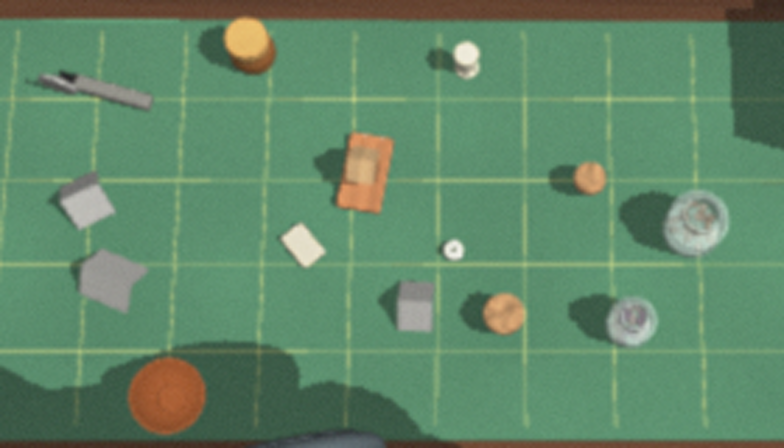

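View pics/c2.png

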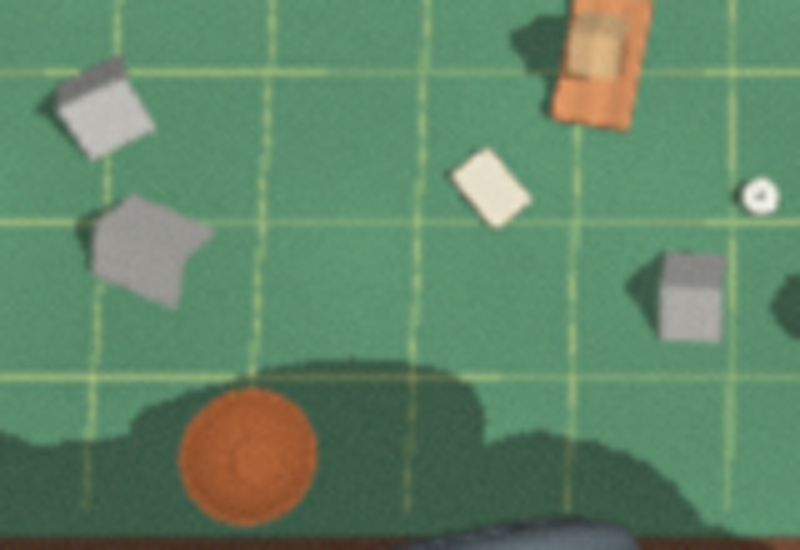

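Run:
```python
from h import *
p,d=grab_frame("top");ps,ds=grab_frame("side")
np.savez("f1.npz",p=p,d=d,ps=ps,ds=ds)
def an(n,d,t,C):
    for r in cut_out(n,t)[:4]:
        m=r["region"]; P=C[m&(d>0)]
        z=P[:,2];zt=np.percentile(z,97) if len(z) else 0
        Q=P[z>zt-.006]
        print(n,t,round(r["p"],2),np.round(r["at"],1),m.sum(),"z",np.round(np.percentile(z,[5,50,97]),4),"top cen",np.round(Q.mean(0),4),"bbox mid",np.round((Q.min(0)+Q.max(0))/2,4),"ext",np.round(np.ptp(Q,axis=0),4))
Ct=cloud("top",d);Cs=cloud("side",ds)
for t in ["jar_small","jar_large","stopper_small","stopper_large","saddle","weight1"]:
    an("top",d,t,Ct);an("side",ds,t,Cs)
f=lambda p,n,x0,y0,x1,y1:crop("top",p,x0,y0,x1,y1,10,n)
f(p,"cj.png",280,135,350,210)
crop("side",ps,260,180,360,300,6,"cjs.png")
```

```text
top jar_small 0.79 [307.1 195.9] 273 z [0.0086 0.0437 0.0641] top cen [ 0.4397 -0.3167  0.0628] bbox mid [ 0.4399 -0.3159  0.063 ] ext [0.0284 0.0302 0.0077]
top jar_small 0.65 [403.5 200.1] 298 z [0.0099 0.0398 0.0618] top cen [ 0.4232 -0.6249  0.0603] bbox mid [ 0.4238 -0.6243  0.0619] ext [0.0309 0.0349 0.012 ]
top jar_small 0.16 [228.8 188. ] 205 z [0.0066 0.0213 0.034 ] top cen [ 0.4612 -0.0775  0.031 ] bbox mid [ 0.4606 -0.0774  0.0324] ext [0.0191 0.0375 0.0088]
side jar_small 0.84 [352.9 284. ] 320 z [0.0007 0.0378 0.0597] top cen [ 0.4232 -0.6284  0.0579] bbox mid [ 0.4243 -0.6279  0.058 ] ext [0.0321 0.0298 0.0076]
side jar_small 0.7 [289.4 226.3] 155 z [0.0046 0.0373 0.063 ] top cen [ 0.3837 -0.3739  0.1684] bbox mid [ 0.3169 -0.422   0.2905] ext [0.2794 0.2112 0.4658]
top jar_large 0.7 [328.1 158.9] 407 z [0.0089 0.0526 0.0743] top cen [ 0.552  -0.3906  0.0729] bbox mid [ 0.5517 -0.3915  0.073 ] ext [0.0391 0.0405 0.0091]
side jar_large 0.62 [325.9 219. ] 345 z [0.0124 0.0488 0.0732] top cen [ 0.5487 -0.3957  0.0711] bbox mid [ 0.5508 -0.394   0.0713] ext [0.0412 0.0402 0
[... 551 characters left out ...]
 [ 0.4397 -0.3167  0.0628] bbox mid [ 0.4399 -0.3159  0.063 ] ext [0.0284 0.0302 0.0077]
top weight1 0.54 [120.3 179.8] 380 z [0.002  0.0181 0.0333] top cen [0.4893 0.2656 0.0307] bbox mid [0.4883 0.2662 0.0325] ext [0.0328 0.0558 0.0101]
top weight1 0.47 [113.  149.7] 220 z [0.0073 0.021  0.0359] top cen [0.5847 0.3005 0.0326] bbox mid [0.5843 0.3004 0.0338] ext [0.0244 0.0389 0.0077]
top weight1 0.45 [228.8 189.5] 201 z [0.0066 0.0214 0.034 ] top cen [ 0.4613 -0.0782  0.031 ] bbox mid [ 0.4606 -0.0774  0.0324] ext [0.0191 0.0375 0.0087]
side weight1 0.48 [311.3 191.2] 79 z [0.0072 0.032  0.0382] top cen [ 0.6045 -0.2761  0.0348] bbox mid [ 0.6034 -0.2767  0.0361] ext [0.0315 0.0312 0.0076]
```

View pics/cj.png

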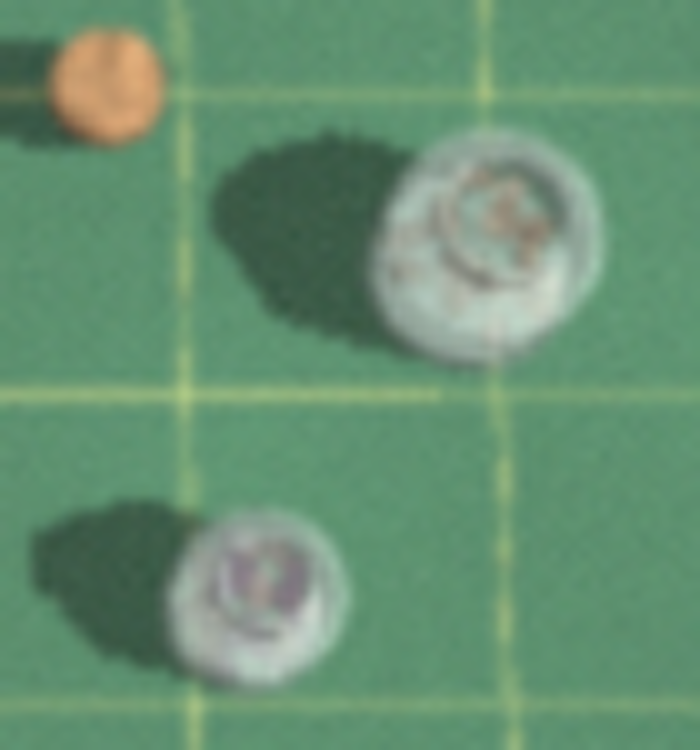

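View pics/cjs.png

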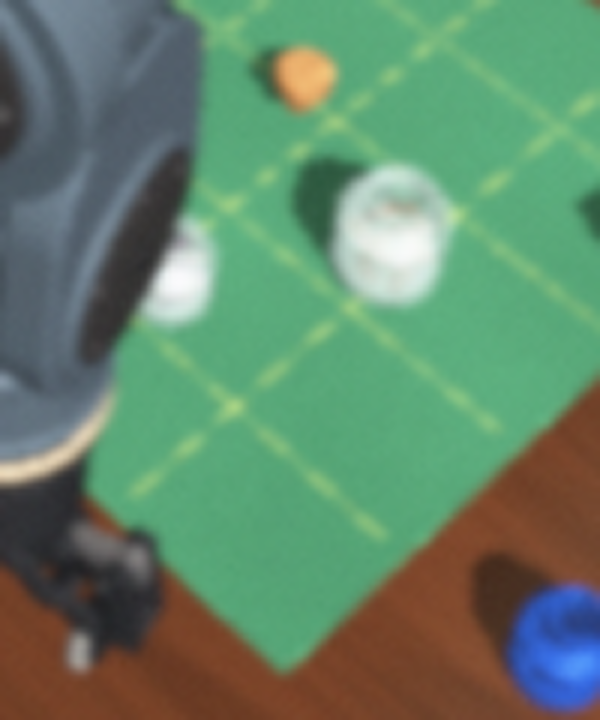

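```bash
cat >> h.py <<'E'
def st():
    s=observe();M=R.from_rotvec(s["ee_rot"]).as_matrix()
    yaw=np.degrees(np.arctan2(M[1,0],M[0,0]))
    return s,M,yaw
def go(x,y,z,yaw=None):
    """share numbers to bring grasp point (0.155 ahead) to x,y,z"""
    s,M,y0=st();g=s["tool_pos"]+.155*M[:,2]
    print("t",round(s["time_s"],2),"grasp",np.round(g,4),"yaw",round(y0,1),"zax",np.round(M[:,2],3),"w",round(s["width"],4),"F",np.round(s["force"],1))
    d=(np.array([x,y,z])-g)/.3
    dy=0 if yaw is None else ((yaw-y0+90)%180-90)/90
    print("shift shares",np.round(d,3),"turn z",round(dy,3))
E
python3 - <<'E'
from h import *
# circle fits averaged
from scipy.optimize import least_squares
C=[];
for i in range(8):
    p,d=grab_frame("top"); C.append(cloud("top",np.where(d>0,d,np.nan)))
C=np.nanmedian(C,0)
def fit(cx,cy,zlo,zhi,r,name,hollow):
    D=np.hypot(C[...,0]-cx,C[...,1]-cy)
    m=(D<r+.012)&(C[...,2]>zlo)&(C[...,2]<zhi);P=C[m][:,:2]
    if hollow:
        f=lambda q:np.hypot(P[:,0]-q[0],P[:,1]-q[1])-(r-.0015)
        s=least_squares(f,[cx,cy],loss="soft_l1",f_scale=.002).x
    else:
        s=cv2.minEnclosingCircle((P*1000).astype(np.float32));s=np.r_[np.array(s[0])/1000,s[1]/1000]
    print(name,m.sum(),"mean",P.mean(0).round(4),"fit",s.round(4),"z",np.median(C[m][:,2]).round(4))
fit(.44,-.316,.058,.07,.016,"jarS",1)
fit(.5515,-.391,.068,.08,.021,"jarL",1)
fit(.605,-.273,.028,.045,.018,"stS",0)
fit(.4475,-.174,.028,.045,.0225,"stL",0)
go(.4475,-.174,.15,0)
E
```

```text
jarS 33 mean [ 0.4391 -0.3166] fit [ 0.44   -0.3168] z 0.0629
jarL 48 mean [ 0.5523 -0.3921] fit [ 0.5517 -0.3912] z 0.0733
stS 100 mean [ 0.6045 -0.273 ] fit [ 0.6052 -0.2738  0.018 ] z 0.0352
stL 164 mean [ 0.448  -0.1757] fit [ 0.4483 -0.1758  0.0221] z 0.0349
t 2.8 grasp [ 0.1457 -0.4783  0.2497] yaw -73.1 zax [-0. -0. -1.] w 0.0852 F [0.4 0.1 0.1]
shift shares [ 1.006  1.014 -0.332] turn z 0.812
```

Request:
{"api": "send_rows", "payload": {"plan": "0.3 0.3 -0.1 0 0 0.3 1;0.6 0.6 -0.2 0 0 0.5 1;0.9 0.9 -0.33 0 0 0.81 1;0.99 1 -0.33 0 0 0.81 1;0.99 1 -0.33 0 0 0.81 1;0.99 1 -0.33 0 0 0.81 1;0.99 1 -0.33 0 0 0.81 1;0.99 1 -0.33 0 0 0.81 1;0.99 1 -0.33 0 0 0.81 1;0.99 1 -0.33 0 0 0.81 1;0.99 1 -0.33 0 0 0.81 1;0.99 1 -0.33 0 0 0.81 1", "squeeze": 30}}

```text
time_s: 4.0
tool_pos: [0.4423, -0.1788, 0.3059]
ee_rot: [3.141, -0.006, 0.0]
force: [-0.1, -0.6, -0.1]
width: 0.0855
```

Run:
```python
from h import *
go(.448,-.175,.031,0)
for n in("top","side"):
    p,d=grab_frame(n);crop(n,p,0,0,512,384,1.5,f"{n}1.png")
```

```text
t 4.0 grasp [ 0.4423 -0.1789  0.1509] yaw -0.2 zax [ 0. -0. -1.] w 0.0855 F [-0.1 -0.6 -0.1]
shift shares [ 0.019  0.013 -0.4  ] turn z 0.003
```

View pics/top1.png

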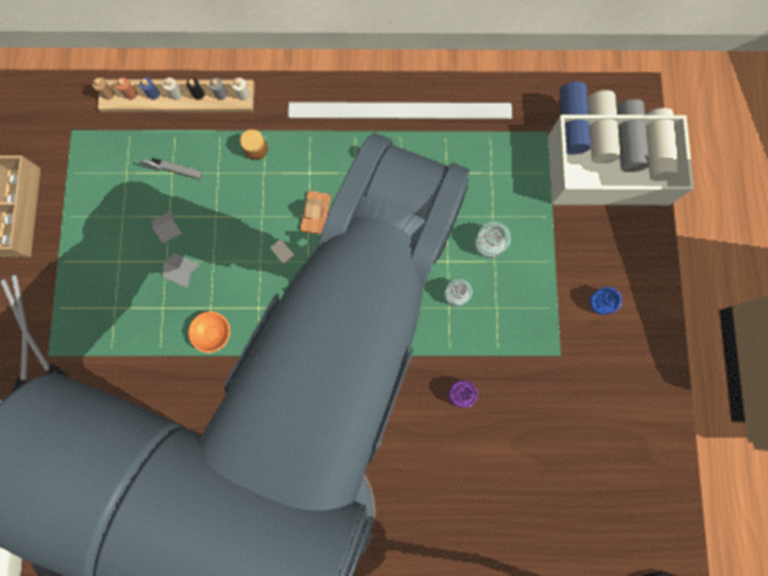

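View pics/side1.png

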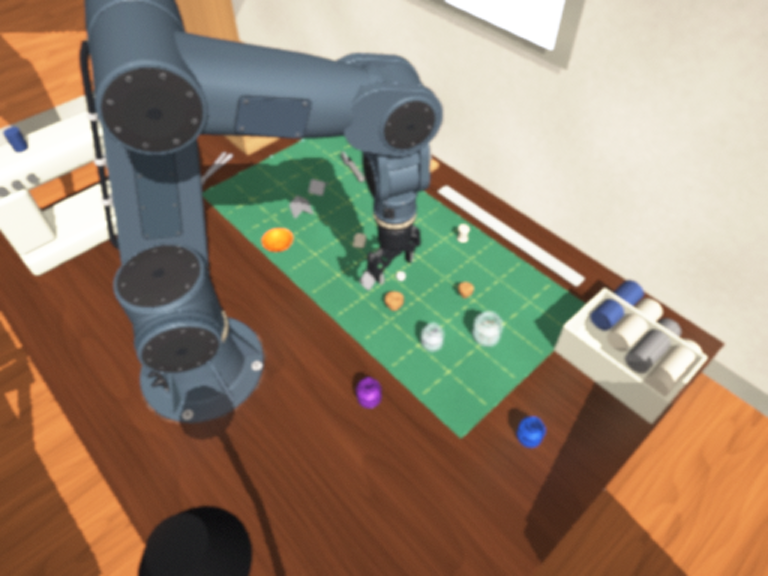

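Request:
{"api": "send_rows", "payload": {"plan": "0.019 0.013 -0.1 0 0 0 1;0.019 0.013 -0.25 0 0 0 1;0.019 0.013 -0.35 0 0 0 1;0.019 0.013 -0.416 0 0 0 1;0.019 0.013 -0.416 0 0 0 1;0.019 0.013 -0.416 0 0 0 1"}}

```text
time_s: 4.7
tool_pos: [0.4484, -0.175, 0.1816]
ee_rot: [3.141, -0.006, 0.0]
force: [0.4, -0.7, 0.9]
width: 0.0851
```

Run:
```python
from h import *
go(.448,-.175,.026,0)
p,d=grab_frame("side");crop("side",p,210,140,330,240,6,"s2.png")
```

```text
t 4.7 grasp [ 0.4484 -0.175   0.0266] yaw -0.2 zax [ 0. -0. -1.] w 0.0851 F [ 0.4 -0.7  0.9]
shift shares [-0.001 -0.    -0.002] turn z 0.002
```

View pics/s2.png

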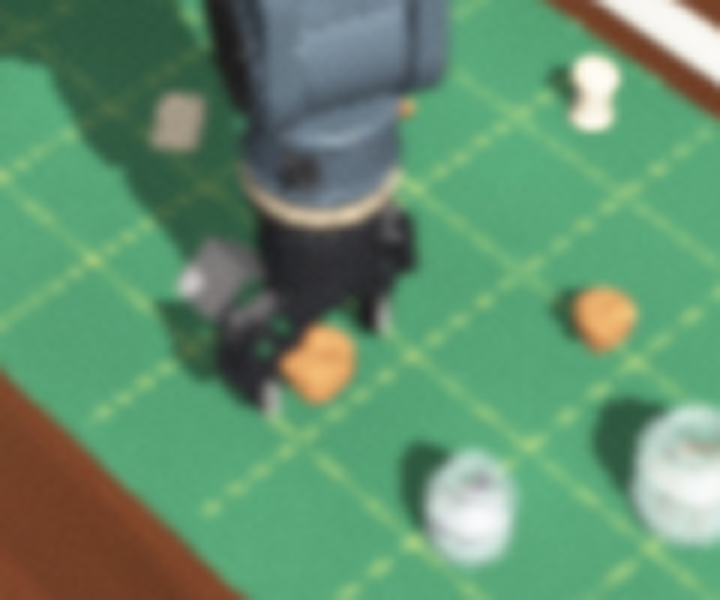

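The stopper sits midway between the fingers (crop 265,400 and 378,325; stopper 320,360), so I close on it.

Request:
{"api": "send_rows", "payload": {"plan": "0 0 0 0 0 0 -0.3;0 0 0 0 0 0 -0.3;0 0 0 0 0 0 -0.3;0 0 0 0 0 0 -0.3;0 0 0 0 0 0 -0.3;0 0 0 0 0 0 -0.3;0 0 0 0 0 0 -0.3;0 0 0 0 0 0 -0.3"}}

```text
time_s: 5.55
tool_pos: [0.4487, -0.1745, 0.1817]
ee_rot: [3.141, -0.004, 0.002]
force: [-2.9, 0.4, 10.8]
width: 0.044
```

Request:
{"api": "send_rows", "payload": {"plan": "0 0 0.1 0 0 0 -0.3;0 0 0.25 0 0 0 -0.3;0 0 0.4 0 0 0 -0.3;0 0 0.4 0 0 0 -0.3;0 0 0.4 0 0 0 -0.3"}}

```text
time_s: 6.05
tool_pos: [0.4488, -0.1745, 0.3019]
ee_rot: [3.141, -0.004, 0.004]
force: [0.4, 0.7, -0.7]
width: 0.0437
```

Run:
```python
from h import *
go(.5517,-.3912,.15,0)
p,d=grab_frame("side");crop("side",p,210,140,330,240,6,"s3.png")
```

```text
t 6.05 grasp [ 0.4491 -0.1746  0.1469] yaw -0.1 zax [ 0.002 -0.001 -1.   ] w 0.0437 F [ 0.4  0.7 -0.7]
shift shares [ 0.342 -0.722  0.01 ] turn z 0.002
```

View pics/s3.png

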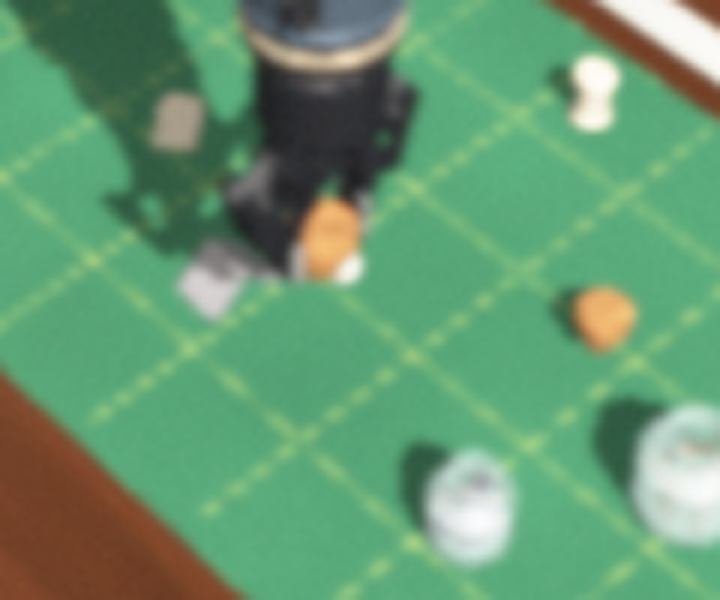

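Request:
{"api": "send_rows", "payload": {"plan": "0.1 -0.2 0.05 0 0 0 -0.3;0.2 -0.4 0.05 0 0 0 -0.3;0.3 -0.6 0.03 0 0 0 -0.3;0.345 -0.718 0.01 0 0 0 -0.3;0.345 -0.718 0.01 0 0 0 -0.3;0.345 -0.718 0.01 0 0 0 -0.3;0.345 -0.718 0.01 0 0 0 -0.3;0.345 -0.718 0.01 0 0 0 -0.3"}}

```text
time_s: 6.9
tool_pos: [0.5516, -0.3889, 0.3032]
ee_rot: [-3.141, 0.003, 0.002]
force: [0.7, 0.6, -0.3]
width: 0.0439
```

Run:
```python
from h import *
go(.5525,-.390,.11,0)
p,d=grab_frame("side");crop("side",p,270,140,370,240,6,"s4.png")
p,d=grab_frame("top");crop("top",p,270,100,370,230,5,"t4.png")
```

```text
t 6.9 grasp [ 0.5514 -0.3888  0.1482] yaw -0.1 zax [-0.001  0.001 -1.   ] w 0.0439 F [ 0.7  0.6 -0.3]
shift shares [ 0.004 -0.004 -0.127] turn z 0.001
```

View pics/s4.png

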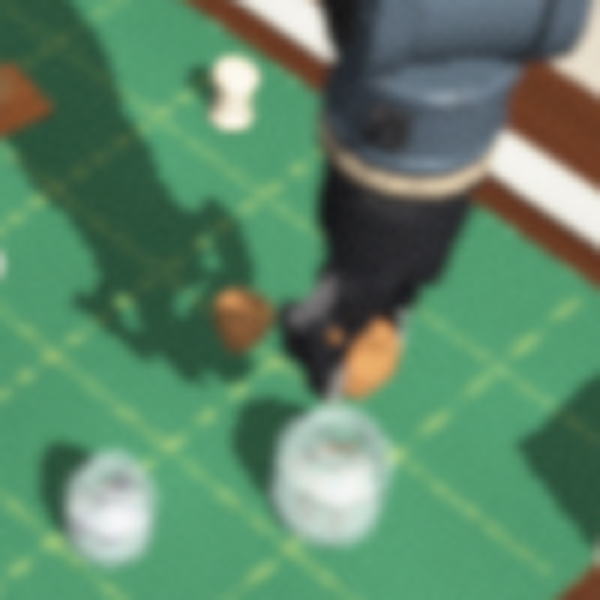

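Request:
{"api": "send_rows", "payload": {"plan": "0.004 -0.004 -0.06 0 0 0 -0.3;0.004 -0.004 -0.12 0 0 0 -0.3;0.004 -0.004 -0.15 0 0 0 -0.3;0.004 -0.004 -0.15 0 0 0 -0.3;0.004 -0.004 -0.15 0 0 0 -0.3"}}

```text
time_s: 7.5
tool_pos: [0.5532, -0.3907, 0.2598]
ee_rot: [3.141, -0.004, 0.001]
force: [0.2, -0.1, -0.3]
width: 0.0432
```

Run:
```python
from h import *
go(.5525,-.390,.09,0)
p,d=grab_frame("side");q=p.copy()
# rim circle overlay predicted and stopper outline predicted
def circ(c,z,r):
    a=np.linspace(0,2*np.pi,60);return proj("side",np.c_[c[0]+r*np.cos(a),c[1]+r*np.sin(a),0*a+z])
S=8;x0,y0=295,170
im=cv2.resize(q[y0:y0+75,x0:x0+75],None,fx=S,fy=S,interpolation=cv2.INTER_CUBIC)
s,M,_=st();g=s["tool_pos"]+.155*M[:,2];f=g[2]-.0236
for z,r,c,col in[(.073,.021,(.5517,-.3912),(255,0,0)),(f,.0145,(g[0]-.0008,g[1]-.0011),(0,0,255)),(f+.032,.0225,(g[0]-.0008,g[1]-.0011),(255,255,0))]:
    cv2.polylines(im,[((circ(c,z,r)-[x0,y0]+.5)*S).astype(int)],True,col,1)
cv2.imwrite("pics/s5.png",im[...,::-1])
print(proj("side",[[.55,-.39,0],[.55,-.39,.1]]))
```

```text
t 7.5 grasp [ 0.5533 -0.3908  0.1048] yaw -0.1 zax [ 0.001 -0.    -1.   ] w 0.0432 F [ 0.2 -0.1 -0.3]
shift shares [-0.003  0.003 -0.049] turn z 0.001
[[322.52467301 223.1796037 ]
 [326.35435557 206.92015412]]
```

View pics/s5.png

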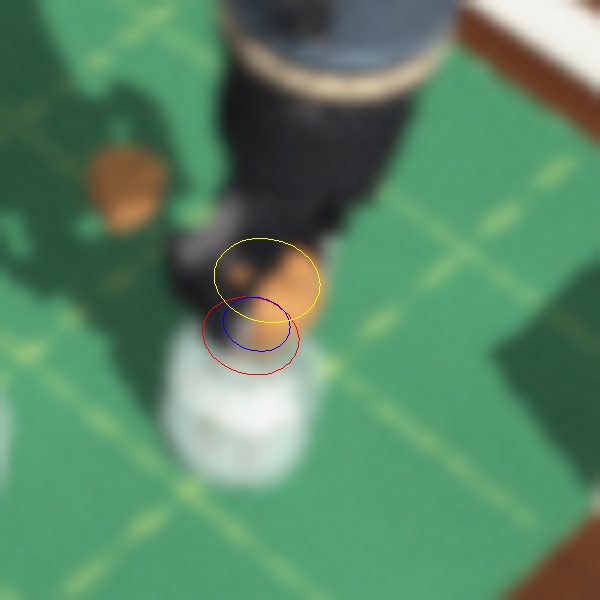

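Request:
{"api": "send_rows", "payload": {"plan": "-0.003 0.003 -0.01 0 0 0 -0.3;-0.003 0.003 -0.02 0 0 0 -0.3;-0.003 0.003 -0.03 0 0 0 -0.3;-0.003 0.003 -0.04 0 0 0 -0.3;-0.003 0.003 -0.04 0 0 0 -0.3"}}

```text
time_s: 8.05
tool_pos: [0.5521, -0.39, 0.2463]
ee_rot: [-3.141, 0.004, 0.001]
force: [0.2, -0.1, 0.5]
width: 0.0435
```

Request:
{"api": "send_rows", "payload": {"plan": "0 0 -0.012 0 0 0 -0.3;0 0 -0.022 0 0 0 -0.3;0 0 -0.032 0 0 0 -0.3;0 0 -0.038 0 0 0 -0.3;0 0 -0.038 0 0 0 -0.3"}}

```text
time_s: 8.55
tool_pos: [0.5518, -0.3902, 0.2399]
ee_rot: [3.139, -0.005, 0.003]
force: [-20.7, 11.4, 55.9]
width: 0.044
```

Request:
{"api": "send_rows", "payload": {"plan": "0 0 0.02 0 0 0 -0.3;0 0 0.02 0 0 0 -0.3;0 0 0.02 0 0 0 -0.3"}}

```text
time_s: 8.85
tool_pos: [0.5522, -0.3902, 0.2416]
ee_rot: [3.141, -0.004, -0.0]
force: [-3.1, -0.8, 6.4]
width: 0.0432
```

Run:
```python
from h import *
go(.552,-.390,.085,0)
```

```text
t 8.85 grasp [ 0.5521 -0.3903  0.0866] yaw -0.2 zax [-0.    -0.001 -1.   ] w 0.0432 F [-3.1 -0.8  6.4]
shift shares [-0.     0.001 -0.005] turn z 0.002
```

Request:
{"api": "send_rows", "payload": {"plan": "0 0 0 0 0 0 0.1;0 0 0 0 0 0 0.3;0 0 0 0 0 0 0.6;0 0 0 0 0 0 0.6;0 0 0 0 0 0 0.6;0 0 0.2 0 0 0 0.6;0 0 0.35 0 0 0 0.6;0 0 0.35 0 0 0 0"}}

```text
time_s: 9.65
tool_pos: [0.553, -0.3906, 0.3533]
ee_rot: [3.136, -0.004, 0.011]
force: [1.3, -0.3, 1.0]
width: 0.0556
```

Run:
```python
from h import *
go(.552,-.390,.085,0)
p,d=grab_frame("side");crop("side",p,280,150,370,240,7,"s6.png")
C=cloud("side",d)
m=(np.hypot(C[...,0]-.5517,C[...,1]+.392)<.03)&(C[...,2]>.06)&(C[...,2]<.12)
P=C[m];print(m.sum(),np.percentile(P[:,2],[5,50,95]),P[P[:,2]>np.percentile(P[:,2],95)-.008].mean(0))
```

```text
t 9.65 grasp [ 0.5541 -0.3914  0.1983] yaw -0.1 zax [ 0.007 -0.005 -1.   ] w 0.0556 F [ 1.3 -0.3  1. ]
shift shares [-0.007  0.005 -0.378] turn z 0.002
148 [0.06537121 0.08449518 0.08898707] [ 0.55173507 -0.39471174  0.08558472]
```

View pics/s6.png

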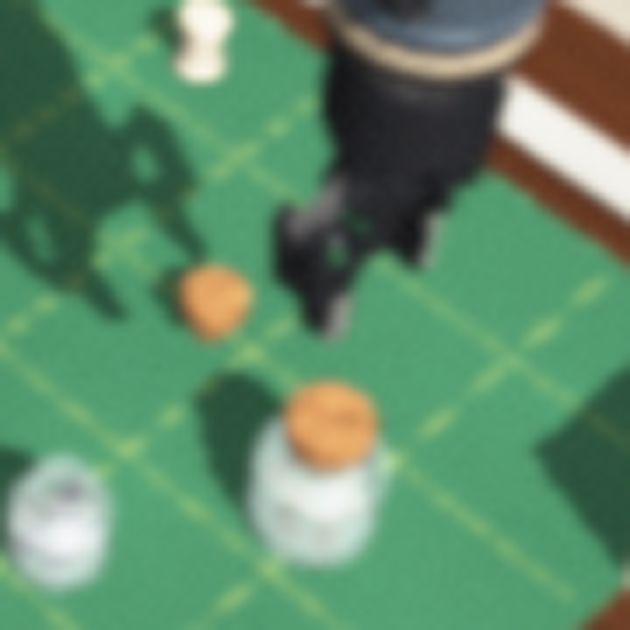

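The large stopper has dropped home on its jar (330,425 in the crop). I'll press it lightly with the fingers shut to make sure.

Request:
{"api": "send_rows", "payload": {"plan": "-0.007 0.003 -0.05 0 0 0 -1;-0.007 0.003 -0.1 0 0 0 -1;-0.007 0.003 -0.15 0 0 0 -1;-0.007 0.003 -0.2 0 0 0 -1;-0.007 0.003 -0.25 0 0 0 -1;-0.007 0.003 -0.28 0 0 0 -1;-0.007 0.003 -0.29 0 0 0 -1;-0.007 0.003 -0.3 0 0 0 -1;-0.007 0.003 -0.305 0 0 0 -1;-0.007 0.003 -0.305 0 0 0 -1"}}

```text
time_s: 10.7
tool_pos: [0.55, -0.389, 0.2599]
ee_rot: [3.139, -0.004, 0.006]
force: [-19.3, 14.1, 60.3]
width: 0.0001
```

Run:
```python
from h import *
go(.606,-.2735,.12,0)
```

```text
t 10.7 grasp [ 0.5506 -0.3894  0.1049] yaw -0.1 zax [ 0.004 -0.002 -1.   ] w 0.0001 F [-19.3  14.1  60.3]
shift shares [0.185 0.386 0.05 ] turn z 0.002
```

Request:
{"api": "send_rows", "payload": {"plan": "0 0 0.1 0 0 0 -1;0 0 0.25 0 0 0 -1;0.1 0.2 0.25 0 0 0 0.5;0.185 0.386 0.2 0 0 0 1;0.185 0.386 0.1 0 0 0 1;0.185 0.386 0.08 0 0 0 1;0.185 0.386 0.08 0 0 0 1;0.185 0.386 0.08 0 0 0 1;0.185 0.386 0.08 0 0 0 1"}}

```text
time_s: 11.6
tool_pos: [0.6056, -0.2745, 0.2801]
ee_rot: [3.141, -0.006, 0.002]
force: [1.4, 0.9, 0.4]
width: 0.0851
```

Run:
```python
from h import *
go(.606,-.2735,.035,0)
```

```text
t 11.6 grasp [ 0.6058 -0.2746  0.1251] yaw -0.2 zax [ 0.001 -0.001 -1.   ] w 0.0851 F [1.4 0.9 0.4]
shift shares [ 0.001  0.004 -0.3  ] turn z 0.003
```

Request:
{"api": "send_rows", "payload": {"plan": "0.001 0.004 -0.12 0 0 0 1;0.001 0.004 -0.22 0 0 0 1;0.001 0.004 -0.3 0 0 0 1;0.001 0.004 -0.3 0 0 0 1;0.001 0.004 -0.3 0 0 0 1;0.001 0.004 -0.3 0 0 0 -0.5;0.001 0.004 -0.3 0 0 0 -0.5;0.001 0.004 -0.3 0 0 0 -0.5;0.001 0.004 -0.3 0 0 0 -0.5;0.001 0.004 -0.3 0 0 0 -0.5;0.001 0.004 -0.3 0 0 0 -0.5;0.001 0.004 -0.3 0 0 0 -0.5"}}

```text
time_s: 12.8
tool_pos: [0.6062, -0.2723, 0.19]
ee_rot: [3.141, -0.004, 0.002]
force: [-1.1, 0.3, 6.5]
width: 0.0348
```

Run:
```python
from h import *
go(.606,-.2735,.035,0)
```

```text
t 12.8 grasp [ 0.6064 -0.2724  0.035 ] yaw -0.2 zax [ 0.001 -0.001 -1.   ] w 0.0348 F [-1.1  0.3  6.5]
shift shares [-0.001 -0.004  0.   ] turn z 0.002
```

Request:
{"api": "send_rows", "payload": {"plan": "0 0 0.12 0 0 0 -0.5;0 0 0.25 0 0 0 -0.5;0 0 0.4 0 0 0 -0.5;0 0 0.4 0 0 0 -0.5;0 0 0.4 0 0 0 -0.5"}}

```text
time_s: 13.3
tool_pos: [0.6062, -0.2723, 0.3101]
ee_rot: [3.141, -0.004, 0.003]
force: [0.2, 0.2, -0.6]
width: 0.0347
```

Run:
```python
from h import *
go(.4408,-.3166,.15,0)
p,d=grab_frame("side");crop("side",p,260,120,350,210,7,"s7.png")
```

```text
t 13.3 grasp [ 0.6066 -0.2724  0.1551] yaw -0.2 zax [ 0.002 -0.001 -1.   ] w 0.0347 F [ 0.2  0.2 -0.6]
shift shares [-0.553 -0.147 -0.017] turn z 0.002
```

View pics/s7.png

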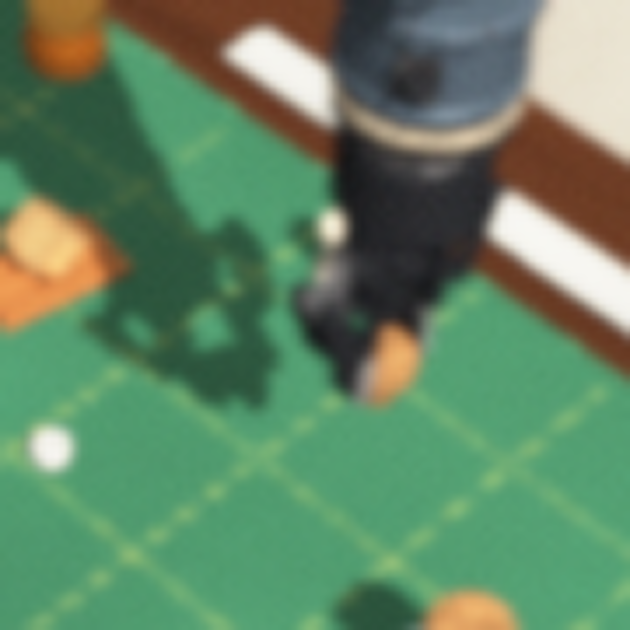

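Request:
{"api": "send_rows", "payload": {"plan": "-0.15 -0.04 0 0 0 0 -0.5;-0.3 -0.08 0 0 0 0 -0.5;-0.45 -0.12 0 0 0 0 -0.5;-0.552 -0.144 0 0 0 0 -0.5;-0.552 -0.144 -0.1 0 0 0 -0.5;-0.552 -0.144 -0.17 0 0 0 -0.5;-0.552 -0.144 -0.17 0 0 0 -0.5;-0.552 -0.144 -0.17 0 0 0 -0.5"}}

```text
time_s: 14.15
tool_pos: [0.4401, -0.3151, 0.2576]
ee_rot: [-3.14, 0.004, 0.002]
force: [-0.6, -0.7, 0.6]
width: 0.0345
```

Run:
```python
from h import *
go(.441,-.3156,.088,0)
p,d=grab_frame("side");crop("side",p,250,180,330,260,8,"s8.png")
```

```text
t 14.15 grasp [ 0.4399 -0.315   0.1026] yaw -0.1 zax [-0.002  0.001 -1.   ] w 0.0345 F [-0.6 -0.7  0.6]
shift shares [ 0.004 -0.002 -0.049] turn z 0.002
```

View pics/s8.png

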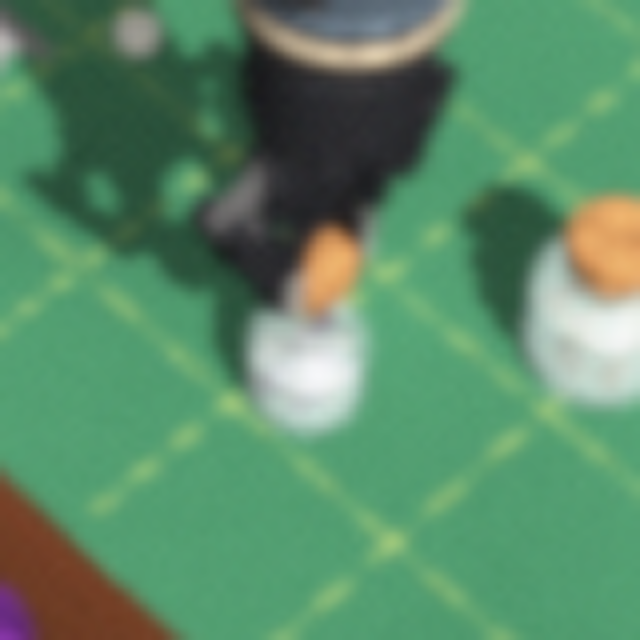

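Request:
{"api": "send_rows", "payload": {"plan": "0.004 -0.002 -0.01 0 0 0 -0.5;0.004 -0.002 -0.02 0 0 0 -0.5;0.004 -0.002 -0.03 0 0 0 -0.5;0.004 -0.002 -0.04 0 0 0 -0.5;0.004 -0.002 -0.049 0 0 0 -0.5;0.004 -0.002 -0.049 0 0 0 -0.5"}}

```text
time_s: 14.8
tool_pos: [0.4414, -0.3159, 0.2429]
ee_rot: [-3.141, 0.004, 0.001]
force: [-0.7, 0.1, -0.9]
width: 0.0346
```

Foot is inside the bore and the force is zero, so I continue.

Request:
{"api": "send_rows", "payload": {"plan": "0 0 -0.01 0 0 0 -0.5;0 0 -0.02 0 0 0 -0.5;0 0 -0.025 0 0 0 -0.5;0 0 -0.03 0 0 0 -0.5;0 0 -0.03 0 0 0 -0.5"}}

```text
time_s: 15.3
tool_pos: [0.4415, -0.316, 0.2345]
ee_rot: [3.141, -0.004, -0.0]
force: [-1.8, 2.4, 6.9]
width: 0.0346
```

Request:
{"api": "send_rows", "payload": {"plan": "0 0 0 0 0 0 0;0 0 0 0 0 0 0.3;0 0 0 0 0 0 0.5;0 0 0 0 0 0 0.6;0 0 0.1 0 0 0 0.6;0 0 0.25 0 0 0 0;0 0 0.25 0 0 0 -1;0 0 0.25 0 0 0 -1;0 0 0.25 0 0 0 -1;0 0 0.25 0 0 0 -1;0 0 0.25 0 0 0 -1"}}

```text
time_s: 16.4
tool_pos: [0.4413, -0.3158, 0.3085]
ee_rot: [-3.141, 0.004, 0.002]
force: [0.7, -0.6, 0.6]
width: 0.0001
```

Run:
```python
from h import *
go(.4408,-.3160,.095,0)
```

```text
t 16.4 grasp [ 0.4412 -0.3157  0.1535] yaw -0.2 zax [-0.001  0.001 -1.   ] w 0.0001 F [ 0.7 -0.6  0.6]
shift shares [-0.001 -0.001 -0.195] turn z 0.002
```

Request:
{"api": "send_rows", "payload": {"plan": "0 0 -0.1 0 0 0 -1;0 0 -0.16 0 0 0 -1;0 0 -0.18 0 0 0 -1;0 0 -0.19 0 0 0 -1;0 0 -0.197 0 0 0 -1;0 0 -0.197 0 0 0 -1;0 0 -0.197 0 0 0 -1"}}

```text
time_s: 17.1
tool_pos: [0.4417, -0.3161, 0.2508]
ee_rot: [3.141, -0.004, 0.001]
force: [-0.6, 0.1, -0.5]
width: -0.0002
```

Request:
{"api": "send_rows", "payload": {"plan": "0 0 -0.005 0 0 0 -1;0 0 -0.01 0 0 0 -1;0 0 -0.01 0 0 0 -1;0 0 -0.01 0 0 0 -1"}}

```text
time_s: 17.5
tool_pos: [0.442, -0.3163, 0.2499]
ee_rot: [3.14, -0.004, 0.005]
force: [-8.1, 6.7, 35.6]
width: 0.0003
```

Request:
{"api": "send_rows", "payload": {"plan": "0 0 0.15 0 0 0 -1;0 0 0.3 0 0 0 -1;-0.3 -0.2 0.4 0 0 0 0;-0.6 -0.4 0.4 0 0 0 1;-0.9 -0.6 0.4 0 0 0 1;-0.9 -0.6 0.4 0 0 0 1;-0.9 -0.6 0.4 0 0 0 1;-0.9 -0.6 0.4 0 0 0 1;-0.9 -0.6 0.4 0 0 0 1;-0.9 -0.6 0.4 0 0 0 1"}}

```text
time_s: 18.5
tool_pos: [0.1688, -0.4976, 0.3676]
ee_rot: [3.14, -0.01, -0.0]
force: [0.5, 0.7, 0.1]
width: 0.0855
```

Run:
```python
from h import *
p0=None;D=[]
for i in range(8):
    p,d=grab_frame("top");D.append(np.where(d>0,d,np.nan))
d=np.nanmedian(D,0);np.savez("f2.npz",p=p,d=d);C=cloud("top",d)
ps,ds=grab_frame("side")
crop("top",p,0,0,512,384,1.5,"t9.png");crop("side",ps,250,150,370,270,6,"s9.png")
def fit(cx,cy,zlo,zhi,r):
    m=(np.hypot(C[...,0]-cx,C[...,1]-cy)<r+.01)&(C[...,2]>zlo)&(C[...,2]<zhi);P=C[m]
    c,rr=cv2.minEnclosingCircle((P[:,:2]*1000).astype(np.float32));print(m.sum(),np.round(c,1),round(rr,1),P.mean(0).round(4),np.median(P[:,2]).round(4))
fit(.441,-.316,.068,.09,.018);fit(.552,-.391,.078,.1,.0225)
r=cut_out("top","weight1");print([(q["at"],q["p"],q["region"].sum()) for q in r])
go(.3,-.3,.3)
```

```text
113 [ 440.9 -316.4] 17.6 [ 0.4404 -0.316   0.0769] 0.0773
173 [ 553.3 -391.1] 22.2 [ 0.5521 -0.3904  0.0871] 0.0873
[([119.6, 182.2], 0.61, np.int64(316)), ([227.7, 190.4], 0.54, np.int64(211))]
t 19.0 grasp [ 0.1721 -0.4957  0.2123] yaw -0.1 zax [ 0. -0. -1.] w 0.0852 F [ 0.1 -0.4  0. ]
shift shares [0.426 0.652 0.292] turn z 0
```

View pics/t9.png

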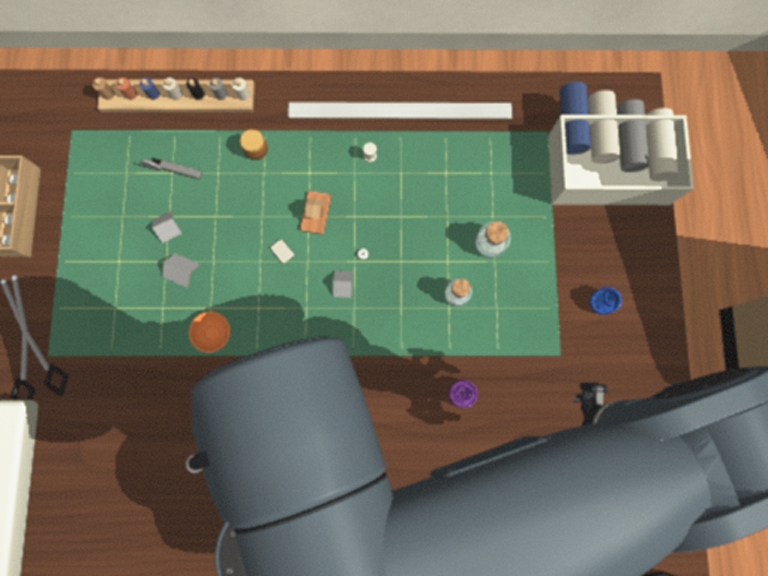

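View pics/s9.png

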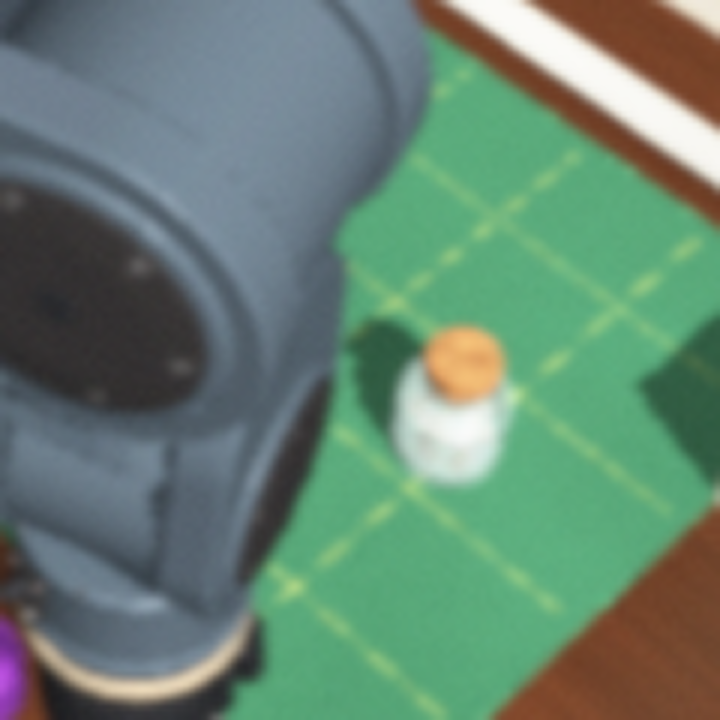

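```bash
cat > wf.py <<'E'
from h import *
from scipy.optimize import minimize
LEN=[.038,.045,.052,.059,.066]
def soft(ps):
    a=[]
    for p in ps:
        q=p.astype(float);a.append((q[...,1]-q[...,0])/(q.sum(-1)+1))
    return np.mean(a,0)
S=8
def render(polys,box):
    x0,y0,x1,y1=box;im=np.zeros(((y1-y0)*S,(x1-x0)*S),np.uint8)
    for q in polys: cv2.fillConvexPoly(im,np.round(((q-[x0,y0]+.5)*S-.5)*16).astype(np.int32),255,shift=4)
    im=cv2.resize(im,(x1-x0,y1-y0),interpolation=cv2.INTER_AREA)/255.
    return cv2.GaussianBlur(im,(0,0),.7)
def roof(n,x,y,yaw,L,z0):
    c,s=np.cos(yaw),np.sin(yaw);ex=np.array([c,s,0]);ey=np.array([-s,c,0]);o=np.array([x,y,z0])
    V=lambda a,b,h:o+a*ex+b*ey+[0,0,h]
    k=.004*.7071;out=[]
    P=[]
    for sg in(1,-1):
        R0=lambda b:V(0,b,.0311);F=lambda b:V(sg*.0283,b,.0028);G=lambda b:V(sg*(.0283-.0028),b,0);I=lambda b:V(0,b,.0255)
        h=L/2
        P+=[[R0(-h),R0(h),F(h),F(-h)],[F(-h),F(h),G(h),G(-h)]]
        for b in(-h,h):P.append([R0(b),F(b),G(b),I(b)])
    return [proj(n,np.array(q)) for q in P]
def box(n,x,y,yaw,L,z0):
    c,s=np.cos(yaw),np.sin(yaw)
def fitw(n,G,cx,cy,yaw0s,z0=.003,lens=LEN,pad=26,vis=None):
    u,v=np.round(proj(n,[cx,cy,.015])[0]).astype(int);b=(u-pad,v-pad,u+pad,v+pad)
    g=G[b[1]:b[3],b[0]:b[2]]
    bg=np.percentile(g,80);fg=np.percentile(g,3);m=np.clip((bg-g)/(bg-fg),0,1)
    m=cv2.GaussianBlur(m,(0,0),.01) if 0 else m
    # keep main component
    lab=cv2.connectedComponents((m>.35).astype(np.uint8))[1]
    cc=lab[pad-4:pad+5,pad-4:pad+5];k=np.bincount(cc[cc>0]).argmax()
    keep=cv2.dilate((lab==k).astype(np.uint8),np.ones((5,5)));m=m*keep
    res=[]
    for L in lens:
        best=None
        for y0 in yaw0s:
            f=lambda q:((render(roof(n,q[0],q[1],q[2],L,z0),b)-m)**2).sum()
            r=minimize(f,[cx,cy,y0],method="Nelder-Mead",options=dict(initial_simplex=np.array([[cx,cy,y0],[cx+.006,cy,y0],[cx,cy+.006,y0],[cx,cy,y0+.25]]),xatol=1e-4,fatol=1e-3,maxiter=150))
            if best is None or r.fun<best.fun:best=r
        res.append((best.fun,L,best.x))
    return sorted(res,key=lambda t:t[0]),m.sum()
E
python3 - <<'E'
from wf import *
ps=[grab_frame("top")[0] for i in range(8)]
np.save("ps.npy",np.array(ps));G=soft(ps)
for nm,cx,cy in[("A",.578,.298),("B",.489,.262),("C",.456,-.076)]:
    r,a=fitw("top",G,cx,cy,np.radians([0,45,90,135]))
    print(nm,a)
    for f,L,q in r[:4]:print("  ",round(f,2),L,np.round(q[:2],4),round(np.degrees(q[2]),1))
p=ps[0];x0,y0=180,115
crop("top",p,x0,y0,x0+60,y0+60,10,"sad.png")
crop("top",p,85,135,150,205,10,"w.png")
E
```

```text
Traceback (most recent call last):
  File "wf.py", line 42, in fitw
    r=minimize(f,[cx,cy,y0],method="Nelder-Mead",options=dict(initial_simplex=np.array([[cx,cy,y0],[cx+.006,cy,y0],[cx,cy+.006,y0],[cx,cy,y0+.25]]),xatol=1e-4,fatol=1e-3,maxiter=150))
  File "wf.py", line 41, in <lambda>
    f=lambda q:((render(roof(n,q[0],q[1],q[2],L,z0),b)-m)**2).sum()
                        ~~~~^^^^^^^^^^^^^^^^^^^^^^^
  File "wf.py", line 25, in roof
    return [proj(n,np.array(q)) for q in P]
            ~~~~^^^^^^^^^^^^^^^
  File "h.py", line 12, in proj
    K,o,M=cam(n);q=(np.atleast_2d(P)-o)@M
          ~~~^^^
  File "h.py", line 5, in cam
    c=camera_model(n);return c["intrinsics"],np.array(c["origin"]),R.from_rotvec(c["rotation"]).as_matrix()
ValueError: time passes only in moves, steps and waits
```

Too many calibration queries; I'll cache them.

```bash
sed -i 's/^def cam(n):/import functools\n@functools.lru_cache(None)\ndef cam(n):/' h.py
cat > r.py <<'E'
from wf import *
ps=np.load("ps.npy");G=soft(ps)
for nm,cx,cy in[("A",.578,.298),("B",.489,.262),("C",.456,-.076)]:
    r,a=fitw("top",G,cx,cy,np.radians([0,45,90,135]))
    print(nm,a)
    for f,L,q in r[:4]:print("  ",round(f,2),L,np.round(q[:2],4),round(np.degrees(q[2]),1))
p=ps[0];x0,y0=180,115
crop("top",p,x0,y0,x0+60,y0+60,10,"sad.png")
crop("top",p,85,135,150,205,8,"w.png")
E
python3 r.py; python3 -c "
from h import *;print(observe()['time_s'])"
```

```text
A 310.3703179191851
   16.94 0.045 [0.586  0.3032] 27.0
   19.42 0.052 [0.5859 0.3032] 27.9
   39.03 0.059 [0.5795 0.3012] 124.8
   39.82 0.038 [0.5863 0.303 ] 25.5
B 382.94183364685574
   9.51 0.059 [0.4914 0.2673] -22.4
   12.96 0.066 [0.4916 0.2676] -22.4
   30.89 0.052 [0.4913 0.2673] 157.5
   65.67 0.045 [0.491  0.2667] -21.5
C 249.45374334676572
   6.78 0.045 [ 0.462  -0.0774] -3.8
   7.31 0.038 [ 0.4619 -0.0764] -3.2
   22.78 0.052 [ 0.4622 -0.0788] 178.8
   46.54 0.059 [ 0.4592 -0.0775] 86.9
19.4
```

View pics/sad.png

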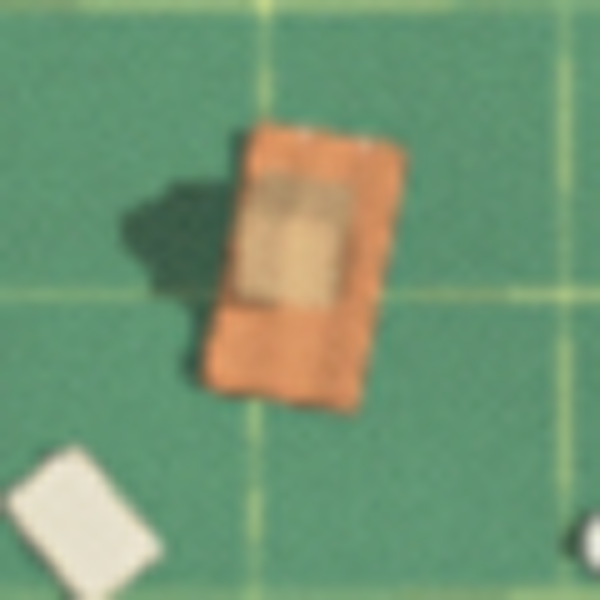

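View pics/w.png

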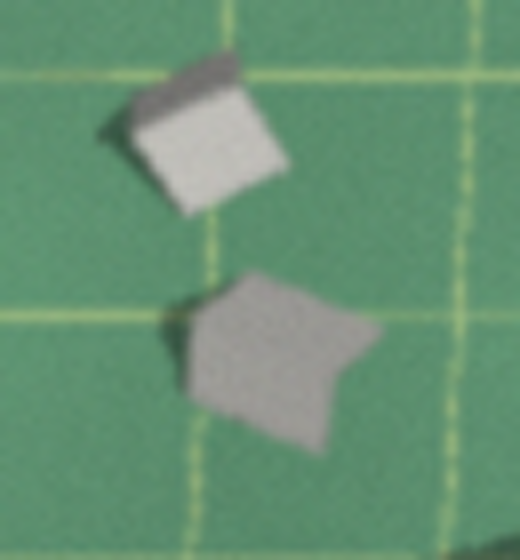

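```bash
cat > sd.py <<'E'
from wf import *
def saddle(n,x,y,yaw):
    c,s=np.cos(yaw),np.sin(yaw);ex=np.array([c,s,0]);ey=np.array([-s,c,0]);o=np.array([x,y,.003])
    V=lambda a,b,h:o+a*ex+b*ey+[0,0,h]
    hull=lambda pts:cv2.convexHull(proj(n,np.array(pts)).astype(np.float32))[:,0]
    A=[V(a,b,h) for a in(-.045,.045) for b in(-.025,.025) for h in(0,.01)]
    B=[V(a,b,h) for b in(-.015,.015) for a,h in((0,.055),(.0212,.0338),(-.0212,.0338),(0,.0126))]
    return [hull(A),hull(B)]
if __name__=="__main__":
    ps=np.load("ps.npy");G=soft(ps);n="top";b=(182,115,240,170)
    g=G[b[1]:b[3],b[0]:b[2]];bg=np.percentile(g,70);fg=np.percentile(g,3)
    print(bg,fg)
    for hi in(.5,.8,1.0):
        m=np.clip((bg-g)/((bg-fg)*hi),0,1)
        lab=cv2.connectedComponents((m>.4).astype(np.uint8))[1];k=lab[26,29]
        m=m*cv2.dilate((lab==k).astype(np.uint8),np.ones((5,5)))
        for y0 in(-10,80):
            f=lambda q:((render(saddle(n,*q),b)-m)**2).sum()
            q0=[.612,-.016,np.radians(y0)]
            r=minimize(f,q0,method="Nelder-Mead",options=dict(initial_simplex=np.array([q0,q0+np.array([.006,0,0]),q0+np.array([0,.006,0]),q0+np.array([0,0,.2])]),xatol=1e-4,fatol=1e-3))
            print(hi,y0,round(r.fun,2),np.round(r.x[:2],4),np.degrees(r.x[2]).round(2))
    # depth ridge
    z=np.load("f2.npz");C=cloud("top",z["d"])
    m=(abs(C[...,0]-.616)<.04)&(abs(C[...,1]+.017)<.04)&(C[...,2]>.035);P=C[m]
    q=P[P[:,2]>.05];print(len(P),len(q),q.mean(0),P.mean(0))
E
python3 sd.py
cat >> wf.py <<'E'
def fitL(n,G,cx,cy,yaw0,L0,z0=.003,pad=26,gain=1.0):
    u,v=np.round(proj(n,[cx,cy,.015])[0]).astype(int);b=(u-pad,v-pad,u+pad,v+pad)
    g=G[b[1]:b[3],b[0]:b[2]];bg=np.median(g[g>np.percentile(g,40)]);fg=np.percentile(g,3)
    m=np.clip((bg-g)/(bg-fg)*gain,0,1)
    lab=cv2.connectedComponents((m>.4).astype(np.uint8))[1]
    cc=lab[pad-4:pad+5,pad-4:pad+5];k=np.bincount(cc[cc>0]).argmax()
    m=m*cv2.dilate((lab==k).astype(np.uint8),np.ones((5,5)))
    f=lambda q:((render(roof(n,q[0],q[1],q[2],q[3],z0),b)-m)**2).sum()
    q0=np.array([cx,cy,yaw0,L0])
    r=minimize(f,q0,method="Nelder-Mead",options=dict(initial_simplex=q0+np.vstack([np.zeros(4),np.diag([.005,.005,.15,.006])]),xatol=1e-4,fatol=1e-3,maxiter=300))
    return r.fun,r.x,m,b
E
python3 - <<'E'
from wf import *
ps=np.load("ps.npy");G=soft(ps);im=[]
for nm,cx,cy,y,L in[("A",.586,.3032,27,.047),("B",.4914,.2673,-22,.061),("C",.462,-.077,-3.5,.041)]:
    for gain in(1,1.2):
        f,q,m,b=fitL("top",G,cx,cy,np.radians(y),L,gain=gain);print(nm,gain,round(f,2),np.round(q[:2],4),np.degrees(q[2]).round(1),"L",q[3].round(4))
    c=cv2.resize(ps[0][b[1]:b[3],b[0]:b[2]],None,fx=5,fy=5,interpolation=cv2.INTER_CUBIC)
    for P in roof("top",*q,.003):cv2.polylines(c,[np.round((P-[b[0],b[1]]+.5)*5).astype(int)],True,(255,0,0),1)
    im.append(c)
cv2.imwrite("pics/fit.png",np.hstack(im)[...,::-1])
E
```

```text
0.15070392860475998 -0.14981186566909102
0.5 -10 20.12 [ 0.6192 -0.0157] -10.26
0.5 80 20.15 [ 0.6193 -0.0159] 170.16
0.8 -10 6.3 [ 0.6193 -0.0158] -9.86
0.8 80 6.23 [ 0.6191 -0.0157] 169.95
1.0 -10 9.71 [ 0.6192 -0.0158] -9.84
1.0 80 9.72 [ 0.619  -0.0159] 170.22
130 50 [ 0.61705944 -0.01661399  0.05407107] [ 0.61520948 -0.01669623  0.04742027]
A 1 10.46 [0.5858 0.3031] 28.3 L 0.0477
A 1.2 21.79 [0.5859 0.3032] 28.0 L 0.0489
B 1 6.71 [0.4913 0.2674] -22.3 L 0.0614
B 1.2 13.59 [0.4916 0.2673] -22.8 L 0.063
C 1 4.39 [ 0.462  -0.0767] -3.4 L 0.041
C 1.2 6.08 [ 0.462  -0.0773] -4.5 L 0.0436
```

View pics/fit.png

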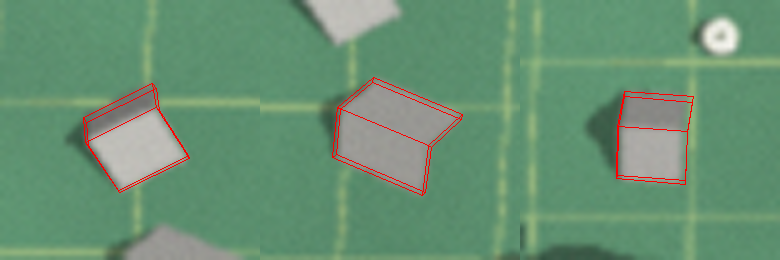

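View overlay.

Run:
```python
from sd import *
p=np.load("ps.npy")[0];b=(182,115,240,170);S2=10
c=cv2.resize(p[b[1]:b[3],b[0]:b[2]],None,fx=S2,fy=S2,interpolation=cv2.INTER_CUBIC)
q=(.6192,-.0158,np.radians(-9.9))
for P in saddle("top",*q):cv2.polylines(c,[np.round((P-[b[0],b[1]]+.5)*S2).astype(int)],True,(255,0,0),1)
ey=np.array([-np.sin(q[2]),np.cos(q[2]),0]);o=np.array([q[0],q[1],.058])
P=proj("top",[o-.015*ey,o+.015*ey]);cv2.polylines(c,[np.round((P-[b[0],b[1]]+.5)*S2).astype(int)],False,(0,0,255),1)
cv2.imwrite("pics/sad2.png",c[...,::-1])
go(.463,-.077,.12,86)
```

```text
t 19.4 grasp [ 0.1715 -0.496   0.2122] yaw -0.2 zax [ 0.  0. -1.] w 0.0852 F [ 0.2 -0.3  0.8]
shift shares [ 0.972  1.397 -0.307] turn z 0.957
```

View pics/sad2.png

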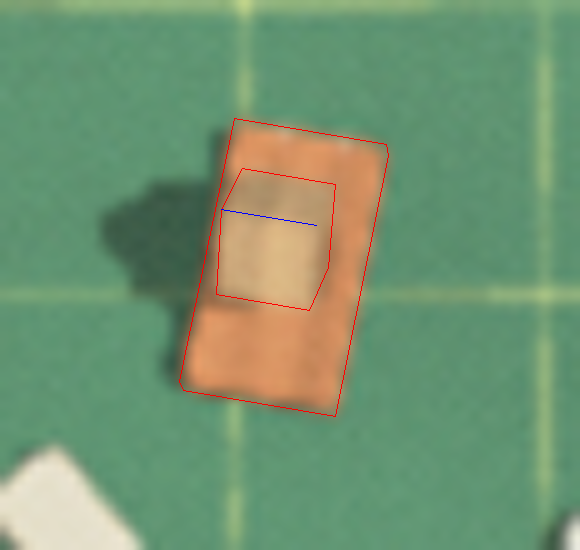

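Request:
{"api": "send_rows", "payload": {"plan": "0.1 0.15 0 0 0 0.1 1;0.2 0.3 0 0 0 0.2 1;0.3 0.45 0 0 0 0.3 1;0.4 0.6 0 0 0 0.4 1;0.5 0.75 0 0 0 0.5 1;0.6 0.9 0 0 0 0.6 1;0.7 1 0 0 0 0.7 1;0.8 1 0 0 0 0.8 1;0.9 1 0 0 0 0.95 1;0.95 1 0 0 0 0.95 1;0.95 1 0 0 0 0.95 1;0.95 1 0 0 0 0.95 1"}}

```text
time_s: 20.6
tool_pos: [0.4561, -0.196, 0.367]
ee_rot: [-2.313, -2.125, 0.001]
force: [-0.3, 0.2, -0.6]
width: 0.0859
```

Run:
```python
from h import *
go(.463,-.077,.12,86)
```

```text
t 20.6 grasp [ 0.456 -0.196  0.212] yaw 85.1 zax [-0.001  0.    -1.   ] w 0.0859 F [-0.3  0.2 -0.6]
shift shares [ 0.023  0.397 -0.307] turn z 0.01
```

Request:
{"api": "send_rows", "payload": {"plan": "0.023 0.15 -0.1 0 0 0.01 1;0.023 0.3 -0.2 0 0 0.01 1;0.023 0.397 -0.3 0 0 0.01 1;0.023 0.397 -0.4 0 0 0.01 1;0.023 0.397 -0.5 0 0 0.01 1;0.023 0.397 -0.55 0 0 0.01 1;0.023 0.397 -0.55 0 0 0.01 1;0.023 0.397 -0.55 0 0 0.01 1", "squeeze": 40}}

```text
time_s: 21.4
tool_pos: [0.4631, -0.0773, 0.2029]
ee_rot: [2.296, 2.144, 0.0]
force: [0.1, -0.5, 0.7]
width: 0.0852
```

Run:
```python
from h import *
go(.463,-.077,.024,86)
p,d=grab_frame("side");crop("side",p,210,140,300,230,7,"s10.png")
```

```text
t 21.4 grasp [ 0.4631 -0.0773  0.0479] yaw 86.1 zax [ 0. -0. -1.] w 0.0852 F [ 0.1 -0.5  0.7]
shift shares [-0.     0.001 -0.08 ] turn z -0.001
```

View pics/s10.png

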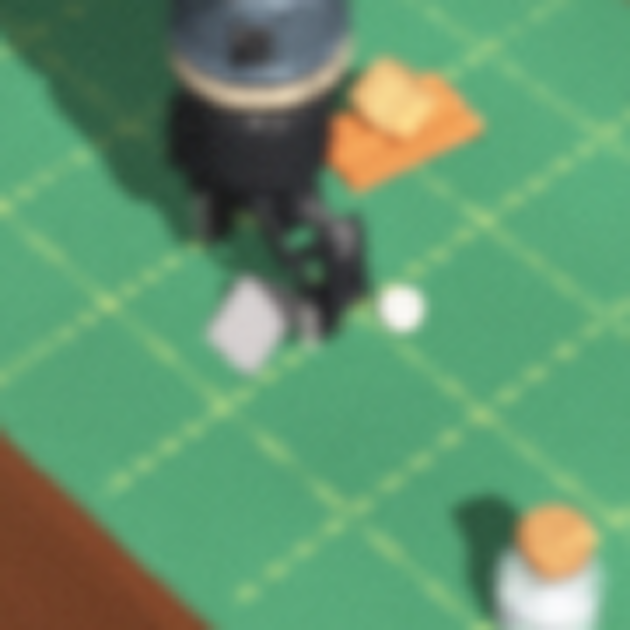

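Weight C (255,325 in the crop) lies between the fingers; next I descend and close.

Request:
{"api": "send_rows", "payload": {"plan": "0 0 -0.04 0 0 0 1;0 0 -0.08 0 0 0 1;0 0 -0.08 0 0 0 1;0 0 -0.08 0 0 0 -0.5;0 0 -0.08 0 0 0 -0.5;0 0 -0.08 0 0 0 -0.5;0 0 -0.08 0 0 0 -0.5;0 0 -0.08 0 0 0 -0.5;0 0 -0.08 0 0 0 -0.5;0 0 -0.08 0 0 0 -0.5"}}

```text
time_s: 22.45
tool_pos: [0.4637, -0.077, 0.1788]
ee_rot: [2.292, 2.147, 0.001]
force: [-1.2, -1.7, 7.3]
width: 0.0368
```

Run:
```python
from h import *
go(.463,-.077,.024,86)
```

```text
t 22.45 grasp [ 0.4638 -0.077   0.0238] yaw 86.2 zax [ 0.001 -0.    -1.   ] w 0.0368 F [-1.2 -1.7  7.3]
shift shares [-0.003  0.     0.001] turn z -0.003
```

Request:
{"api": "send_rows", "payload": {"plan": "0 0 0.1 0 0 0 -0.5;0 0 0.25 0 0 0 -0.5;0 0 0.38 0 0 0 -0.5;0.15 0.05 0.38 0 0 -0.03 -0.5;0.3 0.12 0.38 0 0 -0.06 -0.5;0.45 0.18 0.38 0 0 -0.068 -0.5;0.524 0.203 0.38 0 0 -0.068 -0.5;0.524 0.203 0.38 0 0 -0.068 -0.5;0.524 0.203 0.38 0 0 -0.068 -0.5;0.524 0.203 0.38 0 0 -0.068 -0.5"}}

```text
time_s: 23.45
tool_pos: [0.6199, -0.0163, 0.2923]
ee_rot: [-2.404, -2.021, 0.001]
force: [0.0, 0.4, -0.5]
width: 0.037
```

Run:
```python
from h import *
go(.621,-.016,.07,80.1)
p,d=grab_frame("side");crop("side",p,220,100,310,190,7,"s11.png")
```

```text
t 23.45 grasp [ 0.6198 -0.0163  0.1373] yaw 80.1 zax [-0.001 -0.    -1.   ] w 0.037 F [ 0.   0.4 -0.5]
shift shares [ 0.004  0.001 -0.224] turn z -0.0
```

View pics/s11.png

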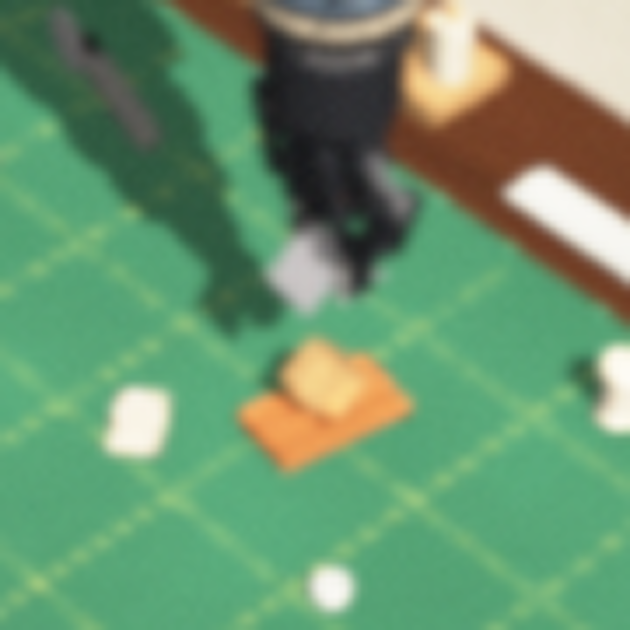

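Request:
{"api": "send_rows", "payload": {"plan": "0.004 0.001 -0.1 0 0 0 -0.5;0.004 0.001 -0.2 0 0 0 -0.5;0.004 0.001 -0.24 0 0 0 -0.5;0.004 0.001 -0.26 0 0 0 -0.5;0.004 0.001 -0.271 0 0 0 -0.5;0.004 0.001 -0.271 0 0 0 -0.5;0.004 0.001 -0.271 0 0 0 -0.5"}}

```text
time_s: 24.2
tool_pos: [0.6222, -0.0157, 0.212]
ee_rot: [2.404, 2.021, 0.002]
force: [0.4, 0.0, -0.7]
width: 0.0373
```

Run:
```python
from h import *
go(.621,-.016,.0535,80.1)
p,d=grab_frame("side");crop("side",p,220,100,310,190,7,"s12.png")
```

```text
t 24.2 grasp [ 0.6224 -0.0157  0.057 ] yaw 80.1 zax [ 0.002 -0.    -1.   ] w 0.0373 F [ 0.4  0.  -0.7]
shift shares [-0.005 -0.001 -0.012] turn z -0.0
```

View pics/s12.png

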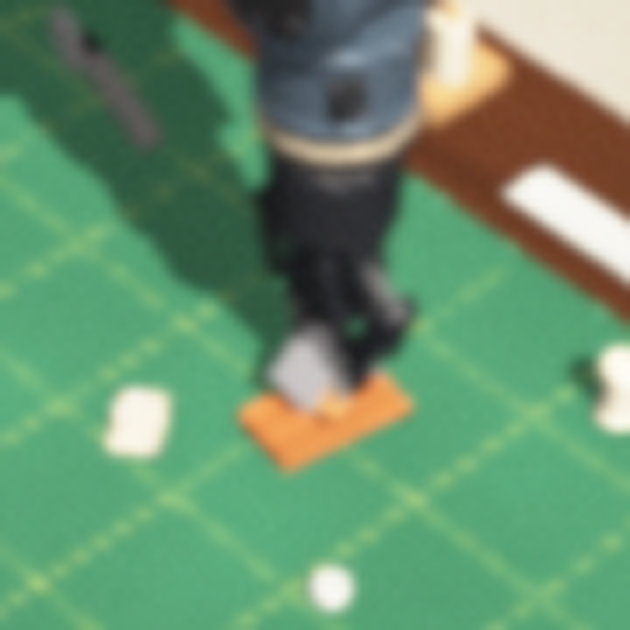

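Request:
{"api": "send_rows", "payload": {"plan": "-0.004 0 -0.006 0 0 0 -0.5;-0.004 0 -0.01 0 0 0 -0.5;-0.004 0 -0.01 0 0 0 -0.5;-0.004 0 -0.01 0 0 0 -0.5"}}

```text
time_s: 24.65
tool_pos: [0.6206, -0.0156, 0.2089]
ee_rot: [2.404, 2.022, 0.001]
force: [-5.5, -0.1, 13.4]
width: 0.0368
```

Request:
{"api": "send_rows", "payload": {"plan": "-0.003 0 0 0 0 0 -0.5;-0.003 0 0 0 0 0 -0.5;-0.003 0 0 0 0 0 0;-0.003 0 0 0 0 0 0.2;-0.003 0 0 0 0 0 0.5;-0.003 0 0 0 0 0 0.6;-0.003 0 0 0 0 0 0.6;-0.003 0 0.1 0 0 0 0.6;-0.003 0 0.25 0 0 0 0.6;-0.003 0 0.4 0 0 0 1;-0.003 0 0.4 0 0 0 1"}}

```text
time_s: 25.75
tool_pos: [0.621, -0.0157, 0.3343]
ee_rot: [2.4, 2.018, 0.01]
force: [0.7, 0.0, -0.3]
width: 0.0853
```

Run:
```python
from h import *
go(.4,.1,.17,80.1)
p,d=grab_frame("side");crop("side",p,220,100,310,190,7,"s13.png")
```

```text
t 25.75 grasp [ 0.6224 -0.0157  0.1793] yaw 80.1 zax [ 0.009 -0.    -1.   ] w 0.0853 F [ 0.7  0.  -0.3]
shift shares [-0.741  0.386 -0.031] turn z -0.0
```

View pics/s13.png

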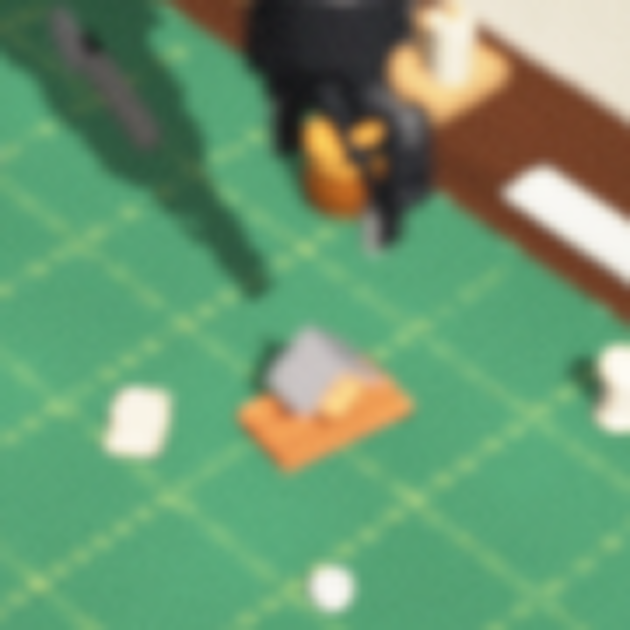

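Request:
{"api": "send_rows", "payload": {"plan": "-0.2 -0.15 0.1 0 0 0 1;-0.4 -0.3 0.15 0 0 0 1;-0.6 -0.45 0.15 0 0 0 1;-0.8 -0.6 0.15 0 0 0 1;-0.95 -0.75 0.15 0 0 0 1;-1 -0.9 0.15 0 0 0 1;-1 -0.95 0.15 0 0 0 1;-1 -0.95 0.15 0 0 0 1;-1 -0.95 0.15 0 0 0 1;-1 -0.95 0.15 0 0 0 1;-1 -0.95 0.15 0 0 0 1"}}

```text
time_s: 26.9
tool_pos: [0.3194, -0.3007, 0.3721]
ee_rot: [-2.405, -2.019, -0.0]
force: [0.8, 0.4, -0.5]
width: 0.0854
```

```bash
cat > look.py <<'E'
from sd import *
import sys
def ov(c,polys,b,S2,col):
    for P in polys:cv2.polylines(c,[np.round((P-[b[0],b[1]]+.5)*S2).astype(int)],True,col,1)
def saddleq(): return (.6192,-.0158,np.radians(-9.9))
ps=[grab_frame("top")[0] for i in range(6)]
np.save("ps.npy",np.array(ps));crop("top",ps[0],0,0,512,384,1.5,sys.argv[1]+".png")
# overlay nest weight prediction
b=(182,115,240,170);S2=10
c=cv2.resize(ps[0][b[1]:b[3],b[0]:b[2]],None,fx=S2,fy=S2,interpolation=cv2.INTER_CUBIC)
L=float(sys.argv[2]);z=float(sys.argv[3])
ov(c,roof("top",*saddleq(),L,.003+z),b,S2,(255,0,0))
cv2.imwrite("pics/"+sys.argv[1]+"s.png",c[...,::-1])
E
python3 look.py n1 .038 .0295
python3 - <<'E'
from wf import *
ps=np.load("ps.npy");G=soft(ps)
for nm,cx,cy,y,L in[("A",.586,.3032,27,.047),("B",.4914,.2673,-22,.061)]:
    f,q,m,b=fitL("top",G,cx,cy,np.radians(y),L);print(nm,round(f,2),np.round(q[:2],4),np.degrees(q[2]).round(1),"L",q[3].round(4))
go(.586,.303,.12,90+28)
E
```

```text
A 10.87 [0.5859 0.3028] 28.3 L 0.0467
B 6.49 [0.4911 0.2668] -22.7 L 0.0604
t 27.2 grasp [ 0.3202 -0.3001  0.2178] yaw 80.2 zax [-0.  0. -1.] w 0.0855 F [ 0.4 -0.3  0.4]
shift shares [ 0.886  2.01  -0.326] turn z 0.42
```

View pics/n1.png

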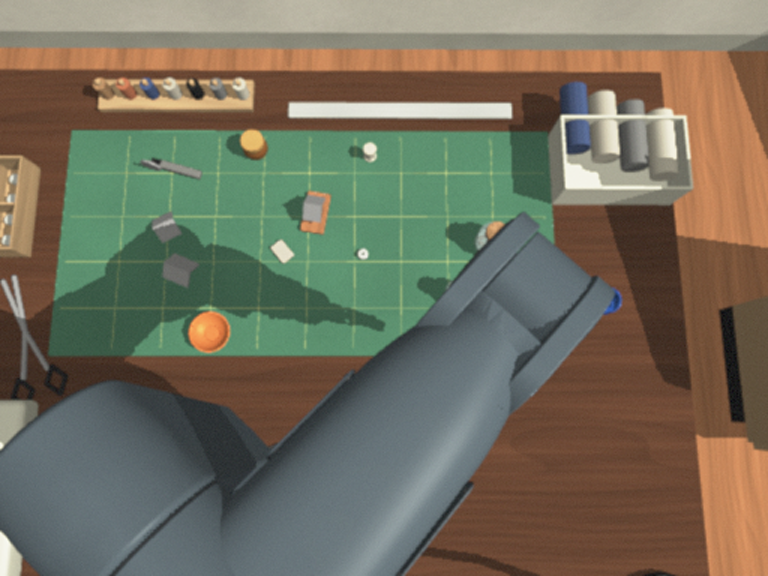

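View pics/n1s.png

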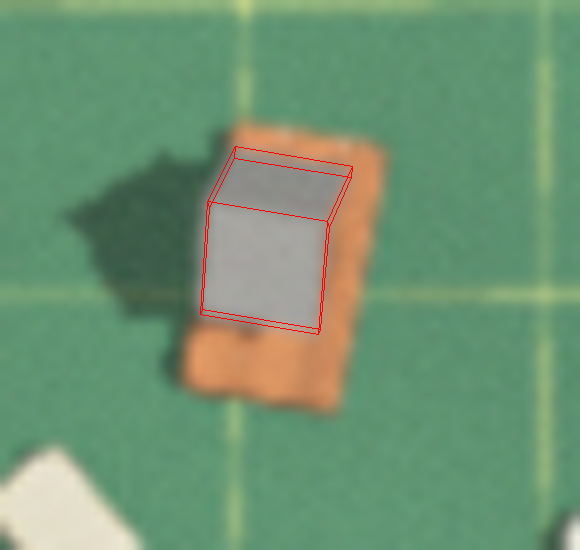

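Request:
{"api": "send_rows", "payload": {"plan": "0.1 0.16 0 0 0 0 1;0.2 0.32 0 0 0 0.1 1;0.3 0.48 0 0 0 0.2 1;0.4 0.64 0 0 0 0.3 1;0.5 0.8 0 0 0 0.42 1;0.6 0.96 0 0 0 0.42 1;0.7 1 0 0 0 0.42 1;0.8 1 0 0 0 0.42 1;0.88 1 0 0 0 0.42 1;0.88 1 0 0 0 0.42 1;0.88 1 0 0 0 0.42 1"}}

```text
time_s: 28.3
tool_pos: [0.5837, -0.0002, 0.3723]
ee_rot: [-1.618, -2.692, 0.001]
force: [-0.1, 0.0, 0.8]
width: 0.0858
```

Run:
```python
from h import *
go(.587,.3028,.07,118.3)
```

```text
t 28.3 grasp [ 5.835e-01 -2.000e-04  2.173e-01] yaw 118.0 zax [-0.001 -0.    -1.   ] w 0.0858 F [-0.1  0.   0.8]
shift shares [ 0.012  1.01  -0.491] turn z 0.004
```

Request:
{"api": "send_rows", "payload": {"plan": "0.01 0.2 0 0 0 0 1;0.01 0.4 0 0 0 0 1;0.01 0.6 0 0 0 0 1;0.01 0.8 0 0 0 0 1;0.01 1 0 0 0 0 1;0.01 1 -0.15 0 0 0 1;0.01 1 -0.3 0 0 0 1;0.01 1 -0.45 0 0 0 1;0.01 1 -0.49 0 0 0 1;0.01 1 -0.49 0 0 0 1;0.01 1 -0.49 0 0 0 1"}}

```text
time_s: 29.4
tool_pos: [0.5866, 0.2991, 0.2274]
ee_rot: [1.62, 2.691, 0.001]
force: [0.4, 0.0, 1.8]
width: 0.0858
```

Run:
```python
from h import *
go(.587,.3028,.024,118.3)
p,d=grab_frame("side");crop("side",p,170,90,260,170,7,"s14.png")
```

```text
t 29.4 grasp [0.5868 0.2992 0.0724] yaw 117.9 zax [ 0.001  0.001 -1.   ] w 0.0858 F [0.4 0.  1.8]
shift shares [ 0.001  0.012 -0.161] turn z 0.004
```

View pics/s14.png

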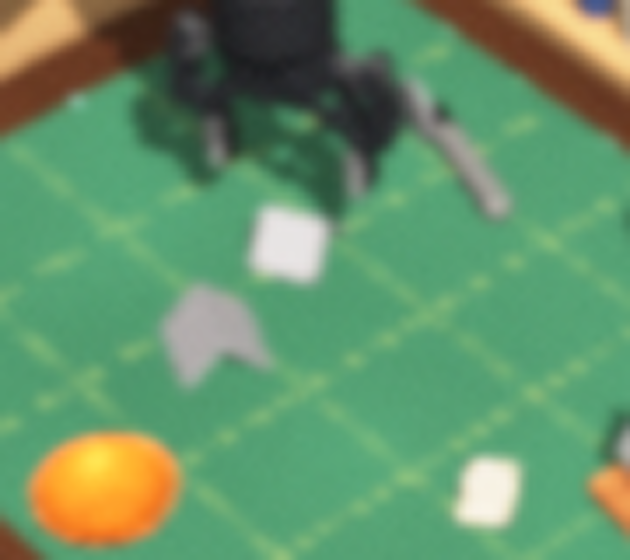

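Run:
```python
from wf import *
p,d=grab_frame("side");b=(170,90,260,170);S2=8
c=cv2.resize(p[b[1]:b[3],b[0]:b[2]],None,fx=S2,fy=S2,interpolation=cv2.INTER_CUBIC)
for q in[(.5859,.3028,np.radians(28.3),.045),(.4911,.2668,np.radians(-22.7),.059)]:
    for P in roof("side",*q,.003):cv2.polylines(c,[np.round((P-[b[0],b[1]]+.5)*S2).astype(int)],True,(255,0,0),1)
cv2.imwrite("pics/s15.png",c[...,::-1])
```

```text
(no output)
```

View pics/s15.png

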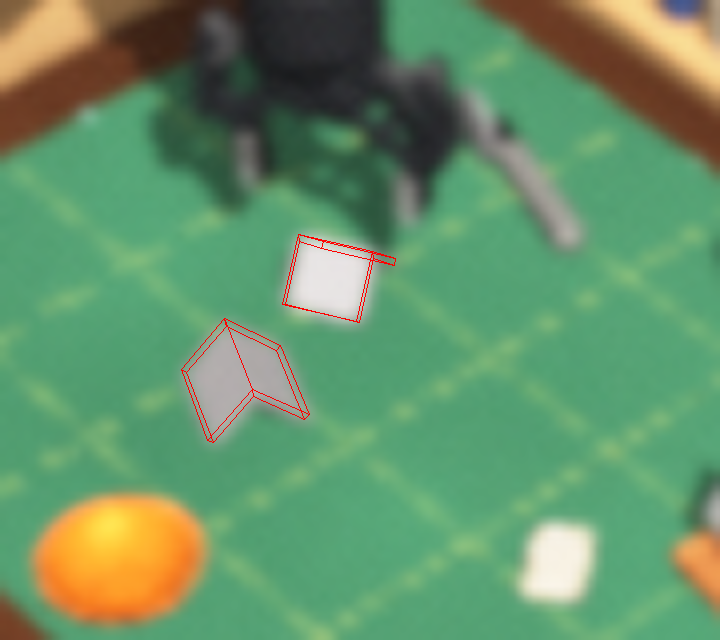

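The projected models match both weights in the side view as well (A at 330,280, B at 235,375). I now grasp A.

Request:
{"api": "send_rows", "payload": {"plan": "0.001 0.012 -0.08 0 0 0 1;0.001 0.012 -0.161 0 0 0 1;0.001 0.012 -0.161 0 0 0 1;0.001 0.012 -0.161 0 0 0 1;0.001 0.012 -0.161 0 0 0 -0.4;0.001 0.012 -0.161 0 0 0 -0.4;0.001 0.012 -0.161 0 0 0 -0.4;0.001 0.012 -0.161 0 0 0 -0.4;0.001 0.012 -0.161 0 0 0 -0.4;0.001 0.012 -0.161 0 0 0 -0.4;0.001 0.012 -0.161 0 0 0 -0.4"}}

```text
time_s: 30.6
tool_pos: [0.5874, 0.303, 0.1787]
ee_rot: [1.619, 2.691, 0.002]
force: [-1.0, -1.1, 7.1]
width: 0.0439
```

Run:
```python
from h import *
go(.6205,-.0155,.12,80.1)
```

```text
t 30.6 grasp [0.5876 0.3031 0.0237] yaw 117.9 zax [ 0.002  0.    -1.   ] w 0.0439 F [-1.  -1.1  7.1]
shift shares [ 0.11  -1.062  0.321] turn z -0.42
```

Request:
{"api": "send_rows", "payload": {"plan": "0 0 0.15 0 0 0 -0.4;0 0 0.3 0 0 0 -0.4;0 0 0.45 0 0 0 -0.4;0.02 -0.15 0.45 0 0 -0.05 -0.4;0.04 -0.3 0.45 0 0 -0.1 -0.4;0.06 -0.45 0.45 0 0 -0.2 -0.4;0.08 -0.6 0.45 0 0 -0.3 -0.4;0.1 -0.75 0.45 0 0 -0.42 -0.4;0.11 -0.9 0.45 0 0 -0.42 -0.4;0.11 -1 0.45 0 0 -0.42 -0.4;0.11 -1 0.45 0 0 -0.42 -0.4;0.11 -1 0.45 0 0 -0.42 -0.4"}}

```text
time_s: 31.8
tool_pos: [0.62, 0.0024, 0.3129]
ee_rot: [-2.406, -2.02, -0.001]
force: [0.9, -0.5, -0.7]
width: 0.0439
```

Run:
```python
from h import *
go(.6205,-.016,.08,80.1)
```

```text
t 31.8 grasp [0.6201 0.0024 0.1579] yaw 80.1 zax [ 0.  0. -1.] w 0.0439 F [ 0.9 -0.5 -0.7]
shift shares [ 0.001 -0.061 -0.26 ] turn z 0.001
```

Request:
{"api": "send_rows", "payload": {"plan": "0.001 -0.061 0 0 0 0 -0.4;0.001 -0.061 -0.1 0 0 0 -0.4;0.001 -0.061 -0.2 0 0 0 -0.4;0.001 -0.061 -0.26 0 0 0 -0.4;0.001 -0.061 -0.3 0 0 0 -0.4;0.001 -0.061 -0.315 0 0 0 -0.4;0.001 -0.061 -0.315 0 0 0 -0.4;0.001 -0.061 -0.315 0 0 0 -0.4"}}

```text
time_s: 32.6
tool_pos: [0.6208, -0.0152, 0.2191]
ee_rot: [2.403, 2.022, 0.002]
force: [0.2, -0.3, -0.7]
width: 0.0439
```

Run:
```python
from h import *
go(.6205,-.016,.0589,80.1)
p,d=grab_frame("side");crop("side",p,220,100,310,190,7,"s16.png")
```

```text
t 32.6 grasp [ 0.621  -0.0152  0.0641] yaw 80.1 zax [ 0.001 -0.    -1.   ] w 0.0439 F [ 0.2 -0.3 -0.7]
shift shares [-0.002 -0.003 -0.017] turn z -0.001
```

View pics/s16.png

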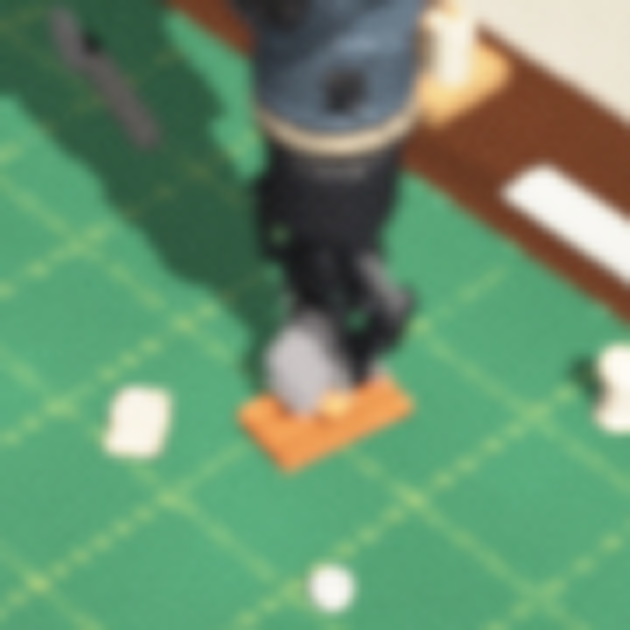

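Request:
{"api": "send_rows", "payload": {"plan": "-0.002 -0.003 -0.008 0 0 0 -0.4;-0.002 -0.003 -0.014 0 0 0 -0.4;-0.002 -0.003 -0.017 0 0 0 -0.4;-0.002 -0.003 -0.017 0 0 0 -0.4"}}

```text
time_s: 33.05
tool_pos: [0.6197, -0.0163, 0.2148]
ee_rot: [2.404, 2.022, 0.002]
force: [-9.8, -0.7, 22.7]
width: 0.0442
```

Request:
{"api": "send_rows", "payload": {"plan": "-0.004 0 0.002 0 0 0 -0.4;-0.004 0 0.002 0 0 0 -0.4;-0.004 0 0.002 0 0 0 -0.4"}}

```text
time_s: 33.35
tool_pos: [0.6189, -0.0163, 0.2144]
ee_rot: [2.404, 2.021, 0.002]
force: [-1.3, 1.2, 10.0]
width: 0.0436
```

Request:
{"api": "send_rows", "payload": {"plan": "0 0 0 0 0 0 0.1;0 0 0 0 0 0 0.2;0 0 0 0 0 0 0.4;0 0 0 0 0 0 0.7;0 0 0 0 0 0 0.7;0 0 0.1 0 0 0 0.7;0 0 0.25 0 0 0 0.7;0 0 0.4 0 0 0 1;-0.2 -0.15 0.5 0 0 0 1;-0.4 -0.3 0.5 0 0 0 1;-0.6 -0.5 0.5 0 0 0 1;-0.8 -0.7 0.5 0 0 0 1"}}

```text
time_s: 34.55
tool_pos: [0.4665, -0.1423, 0.3613]
ee_rot: [2.403, 2.022, 0.001]
force: [1.0, -1.1, 1.0]
width: 0.0855
```

Request:
{"api": "send_rows", "payload": {"plan": "-0.1 -0.2 0 0 0 0 1;-0.2 -0.3 0 0 0 0 1;-0.2 -0.3 0 0 0 0 1;-0.2 -0.3 0 0 0 0 1;-0.2 -0.3 0 0 0 0 1;-0.2 -0.3 0 0 0 0 1"}}

```text
time_s: 35.15
tool_pos: [0.4089, -0.2308, 0.3609]
ee_rot: [-2.403, -2.024, -0.0]
force: [-0.1, -0.1, -0.2]
width: 0.0855
```

```bash
python3 look.py n2 .045 .0352
python3 - <<'E'
from wf import *
ps=np.load("ps.npy");G=soft(ps)
f,q,m,b=fitL("top",G,.4914,.2673,np.radians(-22),.061);print(round(f,2),np.round(q[:2],4),np.degrees(q[2]).round(1),"L",q[3].round(4))
go(.492,.267,.07,90-22.5)
E
```

```text
6.97 [0.4913 0.267 ] -22.6 L 0.0608
t 35.45 grasp [ 0.4084 -0.2312  0.2058] yaw 80.2 zax [-0.  0. -1.] w 0.0857 F [-0.2  0.1 -0.2]
shift shares [ 0.279  1.661 -0.453] turn z -0.141
```

View pics/n2s.png

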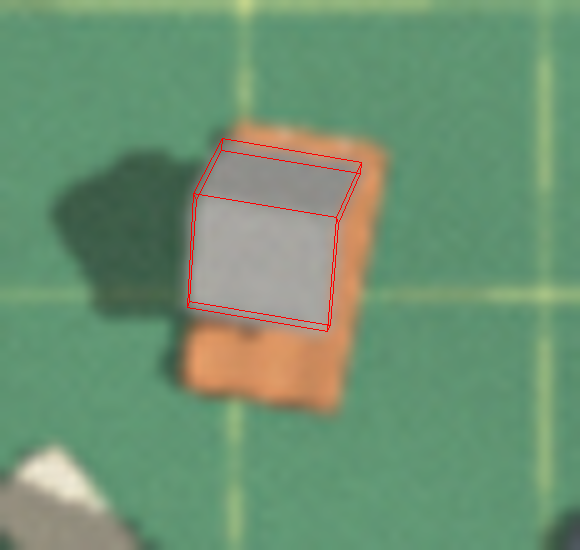

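View pics/n2.png

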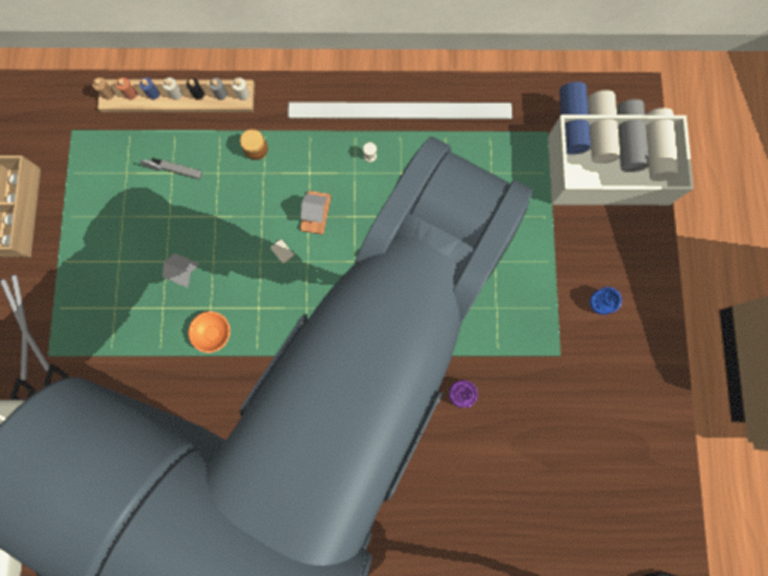

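Request:
{"api": "send_rows", "payload": {"plan": "0.05 0.16 0 0 0 0 1;0.1 0.32 0 0 0 0 1;0.15 0.48 0 0 0 -0.05 1;0.2 0.64 0 0 0 -0.1 1;0.25 0.8 0 0 0 -0.142 1;0.279 0.96 0 0 0 -0.142 1;0.279 1 0 0 0 -0.142 1;0.279 1 0 0 0 -0.142 1;0.279 1 0 0 0 -0.142 1"}}

```text
time_s: 36.35
tool_pos: [0.4917, 0.068, 0.3608]
ee_rot: [2.614, 1.743, -0.001]
force: [0.7, 0.3, -0.8]
width: 0.0856
```

Run:
```python
from h import *
go(.4922,.267,.07,67.4)
```

```text
t 36.35 grasp [0.4916 0.068  0.2058] yaw 67.4 zax [-0. -0. -1.] w 0.0856 F [ 0.7  0.3 -0.8]
shift shares [ 0.002  0.663 -0.453] turn z 0.0
```

Request:
{"api": "send_rows", "payload": {"plan": "0.002 0.2 0 0 0 0 1;0.002 0.4 0 0 0 0 1;0.002 0.663 0 0 0 0 1;0.002 0.663 -0.15 0 0 0 1;0.002 0.663 -0.3 0 0 0 1;0.002 0.663 -0.45 0 0 0 1;0.002 0.663 -0.45 0 0 0 1;0.002 0.663 -0.45 0 0 0 1"}}

```text
time_s: 37.15
tool_pos: [0.4927, 0.266, 0.2266]
ee_rot: [2.616, 1.74, -0.002]
force: [0.4, -0.5, 1.2]
width: 0.085
```

Run:
```python
from wf import *
go(.4922,.267,.024,67.4)
p,d=grab_frame("side");b=(170,90,260,170);S2=8
c=cv2.resize(p[b[1]:b[3],b[0]:b[2]],None,fx=S2,fy=S2,interpolation=cv2.INTER_CUBIC)
for q in[(.4912,.267,np.radians(-22.6),.059)]:
    for P in roof("side",*q,.003):cv2.polylines(c,[np.round((P-[b[0],b[1]]+.5)*S2).astype(int)],True,(255,0,0),1)
cv2.imwrite("pics/s17.png",c[...,::-1])
```

```text
t 37.15 grasp [0.4925 0.2659 0.0716] yaw 67.3 zax [-0.001 -0.001 -1.   ] w 0.085 F [ 0.4 -0.5  1.2]
shift shares [-0.001  0.004 -0.159] turn z 0.002
```

View pics/s17.png

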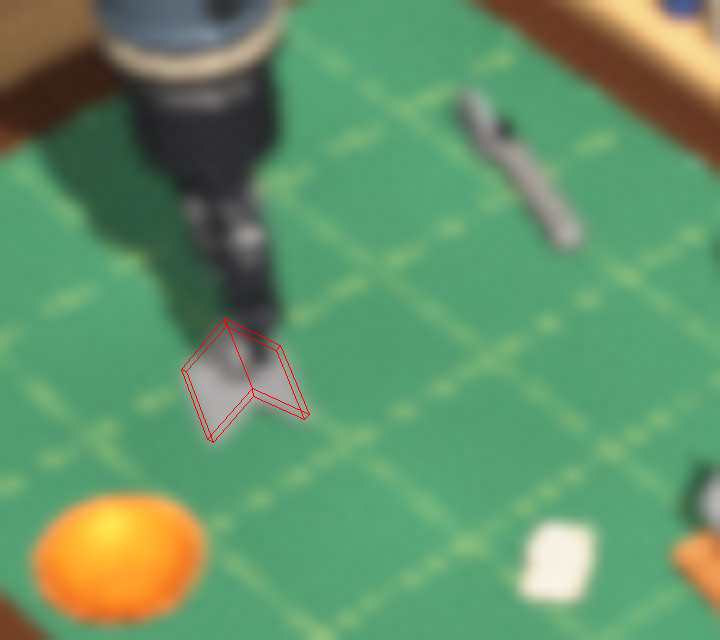

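Request:
{"api": "send_rows", "payload": {"plan": "-0.001 0.004 -0.08 0 0 0 1;-0.001 0.004 -0.169 0 0 0 1;-0.001 0.004 -0.169 0 0 0 1;-0.001 0.004 -0.169 0 0 0 1;-0.001 0.004 -0.169 0 0 0 0.1;-0.001 0.004 -0.169 0 0 0 0.1;-0.001 0.004 -0.169 0 0 0 0.1;-0.001 0.004 -0.169 0 0 0 0.1;-0.001 0.004 -0.169 0 0 0 0.1;-0.001 0.004 -0.169 0 0 0 0.1"}}

```text
time_s: 38.2
tool_pos: [0.4928, 0.2689, 0.177]
ee_rot: [2.614, 1.742, 0.005]
force: [-1.5, -0.6, 12.4]
width: 0.0585
```

Run:
```python
from h import *
go(.6203,-.016,.13,80.1)
```

```text
t 38.2 grasp [0.4933 0.2691 0.0221] yaw 67.4 zax [ 0.003  0.001 -1.   ] w 0.0585 F [-1.5 -0.6 12.4]
shift shares [ 0.423 -0.95   0.36 ] turn z 0.142
```

Request:
{"api": "send_rows", "payload": {"plan": "0 0 0 0 0 0 0;0 0 0 0 0 0 -0.1;0 0 0 0 0 0 -0.1;0 0 0 0 0 0 -0.1"}}

```text
time_s: 38.6
tool_pos: [0.4929, 0.2689, 0.177]
ee_rot: [2.614, 1.742, 0.005]
force: [-1.1, 0.0, 11.8]
width: 0.0583
```

Request:
{"api": "send_rows", "payload": {"plan": "0 0 0.1 0 0 0 -0.1;0 0 0.2 0 0 0 -0.1;0 0 0.35 0 0 0 -0.1;0 0 0.5 0 0 0 -0.1;0 0 0.5 0 0 0 -0.1"}}

```text
time_s: 39.1
tool_pos: [0.4933, 0.2692, 0.332]
ee_rot: [2.614, 1.741, 0.015]
force: [0.3, 0.2, -1.8]
width: 0.0576
```

Run:
```python
from wf import *
go(.6203,-.016,.13,80.1)
p,d=grab_frame("side");crop("side",p,150,60,260,170,6,"s18.png")
```

```text
t 39.1 grasp [0.4946 0.2699 0.177 ] yaw 67.4 zax [ 0.009  0.005 -1.   ] w 0.0576 F [ 0.3  0.2 -1.8]
shift shares [ 0.419 -0.953 -0.157] turn z 0.142
```

View pics/s18.png

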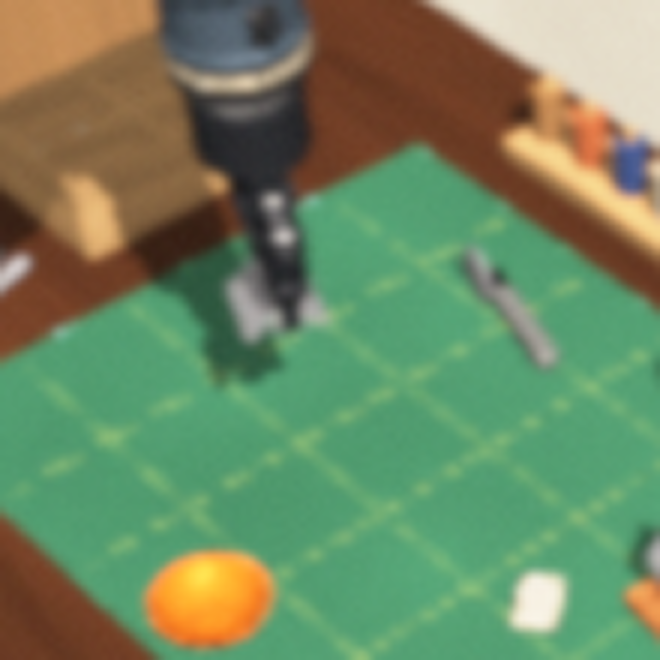

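Request:
{"api": "send_rows", "payload": {"plan": "0.06 -0.15 0 0 0 0 -0.1;0.12 -0.3 0 0 0 0.05 -0.1;0.18 -0.45 0 0 0 0.1 -0.1;0.24 -0.6 0 0 0 0.142 -0.1;0.3 -0.75 0 0 0 0.142 -0.1;0.36 -0.9 0 0 0 0.142 -0.1;0.415 -0.953 0 0 0 0.142 -0.1;0.415 -0.953 0 0 0 0.142 -0.1;0.415 -0.953 -0.1 0 0 0.142 -0.1;0.415 -0.953 -0.2 0 0 0.142 -0.1;0.415 -0.953 -0.2 0 0 0.142 -0.1;0.415 -0.953 -0.2 0 0 0.142 -0.1"}}

```text
time_s: 40.35
tool_pos: [0.6162, -0.0169, 0.2653]
ee_rot: [-2.403, -2.022, 0.002]
force: [-0.3, 0.1, 0.1]
width: 0.058
```

Run:
```python
from h import *
go(.6195,-.016,.07,80.1)
p,d=grab_frame("side");crop("side",p,220,80,310,170,7,"s19.png")
```

```text
t 40.35 grasp [ 0.6159 -0.0169  0.1103] yaw 80.2 zax [-0.001  0.    -1.   ] w 0.058 F [-0.3  0.1  0.1]
shift shares [ 0.012  0.003 -0.134] turn z -0.001
```

View pics/s19.png

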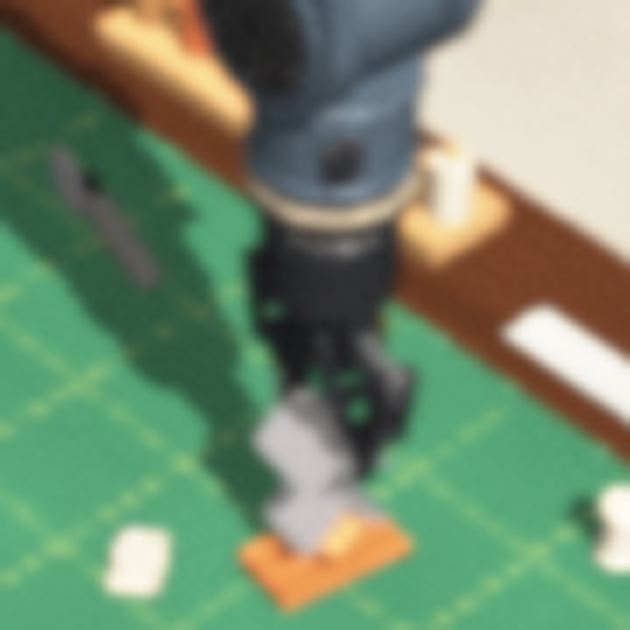

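Request:
{"api": "send_rows", "payload": {"plan": "0.011 0.003 -0.06 0 0 0 -0.1;0.011 0.003 -0.11 0 0 0 -0.1;0.011 0.003 -0.135 0 0 0 -0.1;0.011 0.003 -0.142 0 0 0 -0.1;0.011 0.003 -0.142 0 0 0 -0.1;0.011 0.003 -0.142 0 0 0 -0.1"}}

```text
time_s: 41.0
tool_pos: [0.6202, -0.0165, 0.2236]
ee_rot: [2.404, 2.022, 0.001]
force: [0.3, -0.7, -1.4]
width: 0.0579
```

Run:
```python
from h import *
go(.6192,-.016,.063,80.1)
```

```text
t 41.0 grasp [ 0.6204 -0.0165  0.0686] yaw 80.1 zax [ 0.001 -0.    -1.   ] w 0.0579 F [ 0.3 -0.7 -1.4]
shift shares [-0.004  0.002 -0.019] turn z -0.0
```

Request:
{"api": "send_rows", "payload": {"plan": "-0.003 0.001 -0.008 0 0 0 -0.1;-0.003 0.001 -0.014 0 0 0 -0.1;-0.003 0.001 -0.018 0 0 0 -0.1;-0.003 0.001 -0.018 0 0 0 -0.1"}}

```text
time_s: 41.4
tool_pos: [0.6194, -0.0163, 0.2183]
ee_rot: [2.403, 2.021, 0.002]
force: [-0.6, -1.2, 9.7]
width: 0.0582
```

Request:
{"api": "send_rows", "payload": {"plan": "0 0 0 0 0 0 0.4;0 0 0 0 0 0 0.5;0 0 0 0 0 0 0.7;0 0 0 0 0 0 0.9;0 0 0 0 0 0 0.9;0 0 0 0 0 0 0.9;0 0 0.1 0 0 0 1;0 0 0.25 0 0 0 1;0 0 0.4 0 0 0 1;-0.2 -0.15 0.5 0 0 0 1;-0.4 -0.3 0.5 0 0 0 1;-0.6 -0.5 0.5 0 0 0 1"}}

```text
time_s: 42.6
tool_pos: [0.5036, -0.1076, 0.3643]
ee_rot: [2.402, 2.023, 0.002]
force: [0.8, -0.7, -0.6]
width: 0.0857
```

Request:
{"api": "send_rows", "payload": {"plan": "-0.15 -0.15 0.1 0 0 0 1;-0.3 -0.3 0.1 0 0 0 1;-0.45 -0.45 0.1 0 0 0 1;-0.55 -0.6 0.1 0 0 0 1;-0.55 -0.75 0.1 0 0 0 1;-0.55 -0.85 0.1 0 0 0 1;-0.55 -0.85 0.1 0 0 0 1;-0.55 -0.85 0.1 0 0 0 1;-0.55 -0.85 0.1 0 0 0 1"}}

```text
time_s: 43.5
tool_pos: [0.3397, -0.3622, 0.3933]
ee_rot: [-2.405, -2.021, -0.0]
force: [0.8, 0.6, 0.3]
width: 0.0856
```

```bash
python3 look.py n3 .059 .0409
python3 - <<'E'
from wf import *
ps,ds=grab_frame("side");crop("side",ps,220,80,340,220,4,"n3side.png")
print(observe()["time_s"],observe()["tool_pos"])
_,d=grab_frame("top");C=cloud("top",d)
def fit(cx,cy,zlo,zhi,r):
    m=(np.hypot(C[...,0]-cx,C[...,1]-cy)<r+.01)&(C[...,2]>zlo)&(C[...,2]<zhi);P=C[m]
    print(m.sum(),P.mean(0).round(4) if m.sum() else "")
fit(.441,-.316,.068,.09,.018);fit(.552,-.391,.078,.1,.0225)
E
```

```text
43.85 [ 0.34015058 -0.36167493  0.3935692 ]
114 [ 0.4403 -0.3159  0.0767]
170 [ 0.5523 -0.3906  0.0869]
```

View pics/n3s.png

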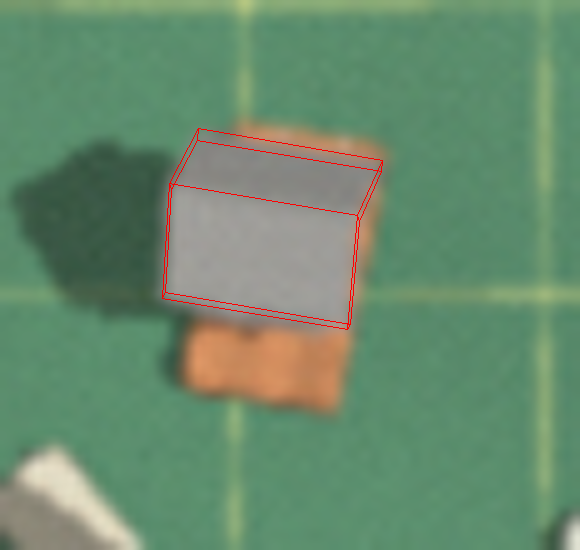

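View pics/n3.png

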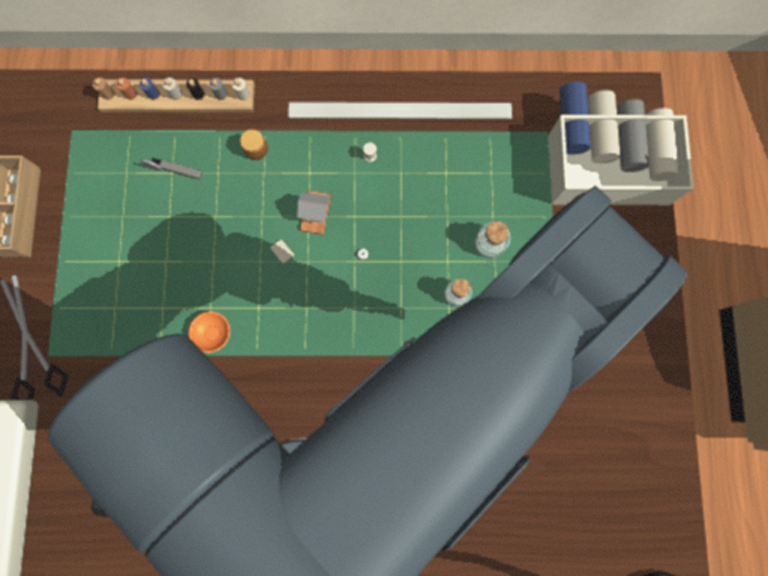

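View pics/n3side.png

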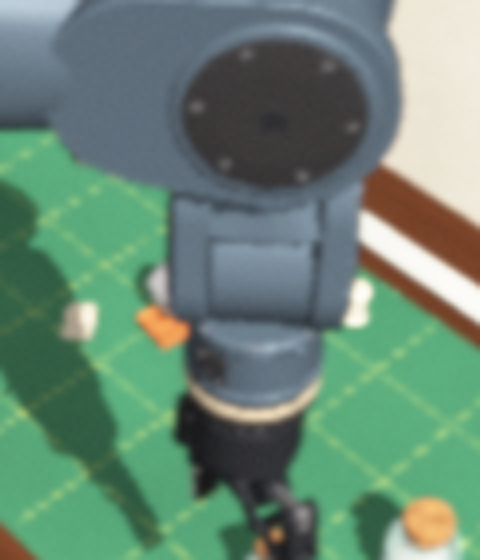

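Run:
```python
from wf import *
D=[np.where((d:=grab_frame("top")[1])>0,d,np.nan) for i in range(6)]
C=cloud("top",np.nanmedian(D,0));ex=np.array([np.cos(-.173),np.sin(-.173)]);ey=np.array([-ex[1],ex[0]])
r=C[...,:2]-[.6192,-.0158];a=r@ex;b=r@ey
m=(abs(a)<.022)&(abs(b)<.026)&(C[...,2]>.04)
e=C[...,2][m]-(.075-abs(a[m]));
A=np.c_[np.ones(m.sum()),a[m],b[m]];print(m.sum(),"height err mean",e.mean().round(4),"std",e.std().round(4),"slopes",np.linalg.lstsq(A,e,rcond=None)[0].round(4))
print("weights seen",[(np.round(q["at"]),round(q["p"],2)) for q in find_in("top","weight1")])
job_done()
```

```text
220 height err mean 0.0004 std 0.0014 slopes [ 0.0002 -0.0465  0.0033]
weights seen [(array([208., 138.]), 0.52)]
the job is handed in; nothing more can be done
```

Both jars are closed and the three weights that were present are nested on the saddle. The job was handed in at about 44 s; no verdict is reported.

**Jars:** Each stopper sits in its own jar. I pressed them home with the fingers shut before lifting any weight. The fingertips met the heads at 77 mm (small) and 87 mm (large), and the depth readings of the heads agree. The large stopper first met about 56 N with 6 mm to go, probably the fingertips on the rim. I released it, it dropped home, and the press after that read 60 N at the wrist.

**Nest:** The 38, 45 and 59 mm weights are stacked in that order from the bottom. The gripper read 36.8, 43.9 and about 58 mm when holding them. I saw no other weights in any view.

**Last checks:**
- **Position:** the top-camera picture matches the model of the nest to about 1 mm.
- **Height:** the mean height error is 0.4 mm.
- **Lengthwise tilt:** 0.003 rad.
- **Sideways slope:** 0.047 in the depth points, inside the 0.09 rad limit. I put it down to depth bias seen earlier and did not check it separately.
- **Not checked:** the arm blocked the side view of the nest and the small jar at the end, so those final checks rest on the top camera only.

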